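Swap the worn sleeve in a sloping tube magazine for two fresh ones

TASK

Pull the gate lever of the sloping tube magazine towards its mouth so that the worn sleeve left inside drops into the tray below, and let the gate spring shut again. Then load the two plain sleeves standing on the bench into the tube one behind the other, pushing them home until both sit end to end on the gate and the spring catch has snapped down behind the second one. Leave everything else on the bench where it is.

Things in the scene. Friction and masses are not known exactly. Their poses are not given: they have to be found in the camera images.
- tube: Aluminium magazine tube, fixed, octagonal bore 44 mm across flats, 150 mm long, sloping 50 deg, mouth (high end) towards the robot. Origin: on the bore axis at the lower end, where a sleeve's front rests on the shut gate. z runs up the bore, y level, x square to it on the slotted upper side. Two 80 mm sleeves reach z = 160 mm: the last stands 10 mm out. They lie 2 mm below the bore axis.
- mouth (a point): Centre of the tube's open upper mouth, on the bore's axis, 150 mm up it from the lower end and 230 mm above the bench (the lower end is at 115 mm). A flared lead-in tongue, 26 mm wide, runs on 27 mm from the mouth's lower edge. A sleeve let go while its middle is still outside the mouth droops on the tongue.
- gate (a joint): Gate closing the tube's lower end; gate and lever are one piece on a level axle along the tube's y. 0 = shut (rest), 1.3 = fully open. Sprung shut (0.6 N m shut, 0.86 N m open), so it closes when let go; a 15 N push down the tube does not open it. A sleeve drops out only above about 1.2, within about half a second.
- lever_grip (a point): Middle of the lever's black round handle: bar 18 mm diameter, 56 mm long, level along the tube's y, 97 mm to the +y side of the tube's middle plane, 100 mm from the axle. Gate shut: the lever stands up, leaning 0.4 rad from upright away from the mouth. Opening swings it over the top towards the mouth (the robot). Free above, in front and behind.
- gate_axle (a point): Point on the gate's axle in the tube's middle plane (36 mm above the bore's axis, at the lower end). The axle runs along the tube's y axis.
- catch (a joint): Spring catch over the mouth: a hinged steel leaf 14 mm wide whose round nose (16 mm diameter) hangs in the sleeves' way. 0 = down (rest), 0.07 to 0.12 while a sleeve passes. Passing takes a push of some 3 to 8 N; a sleeve under it may hang there and must be pushed on. It drops back to 0 when the second sleeve is home.
- catch_nose (a point): Centre of the catch's round nose: with the catch down, 22 mm above the bore axis (x) and 166 mm up the bore (z), so the lower half of the opening is free for pushing.
- tray_floor (a point): Centre of the floor of the grey tray fixed below the tube's lower end: inside 192 x 152 mm, walls 50 mm high (80 mm on the far side). Axes: x level, away from the mouth; y as the tube's y.
- worn_mid (a point): Centre of the worn sleeve: plain steel sleeve, 40 mm diameter, 80 mm long, about 0.25 kg. At the start it lies in the tube on the gate. Its axes are not those of the cylinder.
- sleeve_a_mid (a point): Centre (half-way up, z axis along it) of one of the two fresh sleeves: plain steel cylinder, 40 mm diameter, 80 mm long, both rims chamfered 6 mm, same either way up, about 0.25 kg, standing upright on the bench.
- sleeve_b_mid (a point): Centre of the other fresh sleeve, the same as the first.
- shouldered_mid (a point): Bystander: centre (40 mm up) of a sleeve of 40 mm diameter and 80 mm height with a wide shoulder (58 mm diameter, 12 mm thick) at its foot; it does not fit the tube. Stands among the fresh sleeves.
- fat_sleeve_mid (a point): Bystander: centre (31 mm up) of a thicker, shorter sleeve, 54 mm diameter, 62 mm tall. Stands among the fresh sleeves.
- wrench_mid (a point): Bystander: steel wrench 180 mm long lying flat beyond the sleeves.
- screwdriver_mid (a point): Bystander: screwdriver 190 mm long lying to the right of the sleeves.
- oil_bottle_mid (a point): Bystander: white bottle, 56 mm diameter, 160 mm tall, left of the magazine.
- jar_mid (a point): Bystander: glass jar, 70 mm diameter, 75 mm tall, left of the magazine.
Not all that is in view belongs to the job. Leave any pink or red look-alike of the part that bears sleeve_b_mid alone.

How it is judged:
By the outcome, as a careful person would: the job done as asked, in the order asked, and still so for the second after the job is handed in, with the robot touching nothing.
It also fails if it takes over 72 s, if anything falls off the work surface, if the arm or the gripper's body presses on something with over 40 N, if the wrist force passes 120 N, or if a joint passes its speed limit or range.

ROBOT

A 6-joint arm with a two-finger parallel gripper is mounted at the origin on the work surface. World frame = base frame: x ahead of the robot, y to its left, z up, the work surface at z = 0. Lengths are in m, angles in degrees, forces in N, time in s.
With the tool pointing down it reaches from about 0.35 to 0.725 m from the base axis. Payload 4.3 kg.
Tool frame: the origin (TCP) lies on the centre line of the jaws, within the pads' length; the fingertips stand 22 mm ahead of it and the grasp point (between the pads) lies 3 mm ahead of it (finger_overhang is the distance from the TCP to the fingertips, in m); y points along the fingers, z is the direction in which the jaws open and shut, and the axes are right-handed (so a half turn about y gives the same grasp; the last joint's range is limited). The gripper opens to 85 mm and grips with 20 to 120 N. Pads are 22 mm wide; open, the fingers measure 114 mm over their backs; the gripper's body (76 mm by 85 mm) begins 54 mm behind the grasp point. The pads swing forward as they close: fully open they stand 13 mm farther back than shut.
Start: joints at [69.712, 21.618, 4.641, 73.018, 0, 83.68], TCP at [0.139, 0.558, 0.253] pointing down, gripper open.
Joint ranges: [-156.06, 156.06], [-48.1, 94.91], [-58.44, 69.94], [-101.28, 121.22], [-78.64, 73.56], [-180, 180]. Speed limits (degrees/s): [147.25, 147.25, 180, 180, 180, 180].

INTERFACE

Orientations are given as [roll, pitch, yaw] about the fixed x, y, z axes, in that order (R = Rz(yaw) Ry(pitch) Rx(roll)).
In Python, from station import get_obs, read_camera, camera_info, hand_in, cut_out, tip_of, finger_overhang gives the robot as it stands. The module is installed in compiled form; this text tells all that it offers.
- The arm moves only by the tool carry_out, never from a script. Its arguments are lists of equal length, an entry for each row: "rotation": the turn, a rotation vector about the tool's x, y, z in degrees, a list of three; "delta_pos": the shift along the tool's x, y, z in m, a list of three; "hand": the closure, from 0 (fully open) to 1 (shut). In form: {"rotation": [[ax, ay, az], ...], "delta_pos": [[x, y, z], ...], "hand": [hand, ...]}. A call has 1 to 8 rows; each row shifts and turns the commanded pose from where the row before left it, along the tool's axes as they then stand; what a row does not reach is not made up. A row lasts 1/12 s, in which the tool goes at most 41.7 mm and 7.16 degrees, less where a joint would pass 70% of its speed; a pose out of reach is approached as far as the arm can. A call is refused whole if a number of a shift passes 0.0417 or a number of a turn 7.16, either way. A call with a gripper value outside its range is refused whole. The fingers move at their own pace and stop on an object; "squeeze" is the grip in N (left out, the last holds). Time passes only in rows, so rows that do not move let the fingers close. It gives the time, the measured TCP pose, the force and the opening at its end, in the units of the state.
- get_obs(): the state, without advancing time (a new reading comes with each control period).
- read_camera(name): name is "scene" or "top"; returns the picture (480x640x3 uint8, red, green, blue); there is no depth.
- camera_info(name): a dict with "fx", "fy", "cx", "cy" (pixels), "world_to_cam" (4x4, takes a point from world to camera coordinates). Camera axes: x right, y down, z forward; pixel columns grow to the right and rows downward; lengths in m; the calibration is good to about 2 mm. A picture is of the moment at which its call begins. camera_info takes no time and is no camera call.
- hand_in(): hands the job in, once; it reports no verdict.
Trained networks look in the newest picture that a camera, given by its name, has taken for a name from the list of things; names that differ only in an ending like _2 or _b are one class to them, and where a whole thing is asked for, a point or a joint stands for the part that bears it (a point fixed in the world has none). Each returns a list of dicts, best first, with "p" (0 to 1); they miss things now and then, are a little off and sometimes report something else, mostly with a low value. They report only what shows in the picture. A call takes as long as a camera call. They do not tell look-alikes from the thing itself.
- cut_out(label, camera): "mask" (480x640 bool, what is visible of it).
- tip_of(label, camera): "position" ([x, y, z] in m, in world coordinates, good to about 4 mm: a listed point, or the origin of a listed thing).
The state is a dict: "time": time; "q": joint angles; "qvel": joint speeds; "tau": joint torques, N m; "position": TCP position; "orientation": TCP orientation; "force": force on the tool from outside, world axes, zero at the start; "moment": the same for the moment, N m; "finger_gap": opening from 0.0 (shut) to 1.0 (fully open).
Only numpy, scipy, OpenCV 4.12 (cv2) and the standard library are available. Lean on these libraries where they do the work, as an engineer would, in place of code of your own. Each camera call takes 0.05 s, during which the arm holds its last target.

## Working session

There is one attempt and no reset: what is moved stays moved. The work goes in short steps, Python scripts to look and compute and a tool call to move; the robot and the scene stay as the last step left them, time stands still between calls to the robot, and variables do not carry over. Pictures are saved under pics/ and viewed, and the job is handed in when it is done.

Besides the shell and the picture viewer there is one more tool, called after ">>>" by a JSON object that holds its "name" and its "arguments". carry_out: Moves the arm, as the interface text tells. Its arguments: {"type":"object","properties":{"rotation":{"type":"array","items":{"type":"array","items":{"type":"number"}}},"delta_pos":{"type":"array","items":{"type":"array","items":{"type":"number"}}},"hand":{"type":"array","items":{"type":"number"}},"squeeze":{"type":"number"}},"required":["rotation","delta_pos","hand"]}

```bash
mkdir -p pics
python3 - <<'E'
from station import *
import cv2
for c in ["scene","top"]:
    cv2.imwrite(f"pics/{c}0.png",read_camera(c)[:,:,::-1])
    for l in ["mouth","lever_grip","gate_axle","sleeve_a_mid","sleeve_b_mid","catch_nose","tube","tray_floor","worn_mid","shouldered_mid","fat_sleeve_mid"]:
        try: print(c,l,[(round(d["p"],2),[round(float(v),4) for v in d["position"]]) for d in tip_of(l,c)])
        except Exception as e: print(l,e)
o=get_obs();print(o, finger_overhang)
for c in ["scene","top"]:print(camera_info(c))
E
```

```text
scene mouth [(0.78, [0.4682, 0.139, 0.2265])]
scene lever_grip [(0.62, [0.6242, 0.2315, 0.231])]
scene gate_axle [(0.58, [0.5891, 0.1349, 0.1375])]
scene sleeve_a_mid [(0.55, [0.4549, -0.1958, 0.0423])]
scene sleeve_b_mid [(0.87, [0.4596, -0.4154, 0.0398]), (0.76, [0.4458, -0.3244, 0.0441]), (0.69, [0.3652, -0.3063, 0.0367])]
scene catch_nose [(0.7, [0.4711, 0.1394, 0.2568]), (0.69, [0.6278, 0.2326, 0.2299]), (0.34, [0.552, -0.1821, 0.0323])]
scene tube [(0.82, [0.5601, 0.1356, 0.1155])]
scene tray_floor [(0.72, [0.6519, 0.1362, 0.004])]
scene worn_mid [(0.74, [0.5354, 0.137, 0.1445])]
scene shouldered_mid []
scene fat_sleeve_mid [(0.93, [0.555, -0.1762, 0.0333]), (0.59, [0.6272, 0.2321, 0.229])]
top mouth [(0.74, [0.4626, 0.1377, 0.2248]), (0.25, [0.5632, 0.1409, 0.1171])]
top lever_grip [(0.55, [0.6306, 0.2324, 0.2281])]
top gate_axle [(0.72, [0.7029, -0.2454, 0.0112]), (0.62, [0.5889, 0.1363, 0.1385]), (0.61, [0.5354, 0.1359, 0.1431]), (0.56, [0.632, 0.2342, 0.2294])]
top sleeve_a_mid [(0.56, [0.4591, -0.1931, 0.0397])]
top sleeve_b_mid [(0.86, [0.4663, -0.4091, 0.036]), (0.7, [0.
[... 1266 characters left out ...]
([[ 4.75059409e-02,  9.98864638e-01, -3.55264420e-03,
        -1.42468315e-04],
       [ 6.44139263e-01, -3.33531719e-02, -7.64180722e-01,
        -2.23951427e-01],
       [-7.63431592e-01,  3.40147266e-02, -6.44992405e-01,
         1.77457100e+00],
       [ 0.00000000e+00,  0.00000000e+00,  0.00000000e+00,
         1.00000000e+00]])}
{'fx': 434.3846994718151, 'fy': 434.3846994718151, 'cx': 317.3560954534233, 'cy': 238.97823687672138, 'world_to_cam': array([[ 0.02328131, -0.99920262, -0.03243632,  0.00169489],
       [-0.98560447, -0.01750567, -0.16815879,  0.56325031],
       [ 0.16745689,  0.03588434, -0.98522612,  1.06302827],
       [ 0.        ,  0.        ,  0.        ,  1.        ]])}
```

View pics/scene0.png

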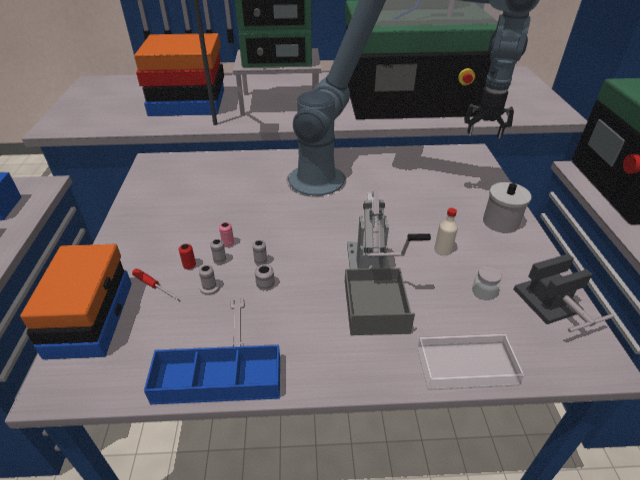

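View pics/top0.png

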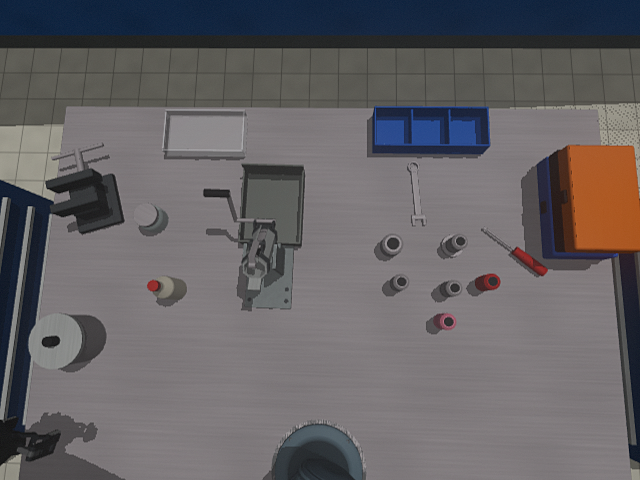

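```bash
cat > h.py <<'E'
import numpy as np, cv2
from station import *
from scipy.optimize import minimize
from scipy.spatial.transform import Rotation as Ro
def proj(c,P):
    i=camera_info(c);P=np.atleast_2d(P);W=i["world_to_cam"]
    Q=P@W[:3,:3].T+W[:3,3]
    return np.c_[i["fx"]*Q[:,0]/Q[:,2]+i["cx"],i["fy"]*Q[:,1]/Q[:,2]+i["cy"]]
def Rcur(o=None):
    o=o or get_obs(); return Ro.from_euler("xyz",o["orientation"],degrees=True)
def plan(p1,R1,n,p0=None,R0=None):
    "n equal rows from the current pose to p1,R1"
    o=get_obs(); p0=o["position"] if p0 is None else np.array(p0); R0=R0 or Rcur(o)
    rv=(R0.inv()*R1).as_rotvec(degrees=True)/n; d=(np.array(p1)-p0)/n
    S=[];R=R0
    for k in range(n):
        S.append(R.inv().apply(d)); R=R*Ro.from_rotvec(rv,degrees=True)
    print("rot/row",np.round(rv,2)); print("shifts",[list(map(float,np.round(s,4))) for s in S])
def st():
    o=get_obs();print("t %.2f"%o["time"],"p",np.round(o["position"],4),"o",np.round(o["orientation"],1),"F",np.round(o["force"],1),"gap %.3f"%o["finger_gap"],"q",np.round(o["q"],0))
DOWN=lambda yaw:Ro.from_euler("xyz",[-90,0,yaw],degrees=True)
E
python3 - <<'E'
from h import *
ims={c:read_camera(c) for c in["scene","top"]}
def sil(c,x,y,S=4):
    a=np.linspace(0,2*np.pi,40)
    P=np.vstack([np.c_[x+r*np.cos(a),y+r*np.sin(a),0*a+z] for r,z in((.014,0),(.02,.006),(.02,.074),(.014,.08))])
    h=cv2.convexHull(np.float32(proj(c,P)))
    m=np.zeros((480*S,640*S),np.uint8);cv2.fillConvexPoly(m,np.int32(h*S+S/2),1)
    return cv2.resize(m.astype(np.float32),(640,480),interpolation=cv2.INTER_AREA)
M={c:[d for d in cut_out("sleeve_a_mid",c)+cut_out("sleeve_b_mid",c)] for c in ims}
for n,g in(("a",(.457,-.1945)),("b",(.445,-.323))):
    sel={}
    for c in ims:
        s=sil(c,*g)>.5
        b=max(M[c],key=lambda d:(d["mask"]&s).sum()/(d["mask"]|s).sum());sel[c]=b["mask"].astype(np.float32)
        print(n,c,"iou",(b["mask"]&s).sum()/(b["mask"]|s).sum())
    for cs in(["scene"],["top"],["scene","top"]):
        f=lambda v:sum(((sil(c,*v)-sel[c])**2).sum() for c in cs)
        r=minimize(f,g,method="Nelder-Mead",options=dict(initial_simplex=[g,(g[0]+.005,g[1]),(g[0],g[1]+.005)]))
        print(n,cs,np.round(r.x,4),round(r.fun,1))
for l in["mouth","tube","lever_grip","gate_axle","catch_nose"]:
    for c in ims:print(l,c,[(round(d["p"],2),np.round(d["position"],4).tolist()) for d in tip_of(l,c)[:2]])
cv2.imwrite("pics/mag.png",np.hstack([cv2.resize(ims["scene"][180:340,330:450,::-1],None,fx=3.3,fy=3.3,interpolation=2),cv2.resize(ims["top"][150:310,200:320,::-1],None,fx=3.3,fy=3.3,interpolation=2)]))
for c in ims:print(c,proj(c,[[.465,.138,.23],[.562,.138,.115],[.628,.2345,.23]]).round())
plan([.628,.236,.30],DOWN(-90),20)
E
```

```text
a scene iou 0.8860759493670886
a top iou 0.925
a ['scene'] [ 0.4572 -0.1931] 25.6
a ['top'] [ 0.458  -0.1948] 11.0
a ['scene', 'top'] [ 0.458  -0.1939] 39.5
b scene iou 0.8668639053254438
b top iou 0.9358600583090378
b ['scene'] [ 0.446  -0.3204] 9.4
b ['top'] [ 0.4456 -0.3217] 8.2
b ['scene', 'top'] [ 0.4456 -0.3211] 23.1
mouth scene [(0.92, [0.4679, 0.1385, 0.2285])]
mouth top [(0.8, [0.4637, 0.1384, 0.2248]), (0.64, [0.5516, -0.1819, 0.0361])]
tube scene [(0.69, [0.5616, 0.137, 0.1171]), (0.57, [0.6182, 0.4573, 0.0337])]
tube top [(0.81, [0.5633, 0.1412, 0.1166]), (0.55, [0.4364, 0.3856, 0.0826])]
lever_grip scene [(0.62, [0.6276, 0.2328, 0.2338])]
lever_grip top [(0.93, [0.6328, 0.2358, 0.2296])]
gate_axle scene [(0.68, [0.5908, 0.1361, 0.1347])]
gate_axle top [(0.64, [0.5909, 0.1373, 0.1382])]
catch_nose scene [(0.67, [0.4698, 0.1399, 0.2562])]
catch_nose top [(0.53, [0.4765, 0.1354, 0.2535])]
scene [[372. 199.]
 [374. 253.]
 [420. 236.]]
top [[255. 269.]
 [265. 234.]
 [214. 194.]]
rot/row [-0.   3.8 -0. ]
shifts [[0.0276, -0.0023, -0.0097], [0.0282, -0.0023, -0.0079], [0.0287, -0.0023, -0.006], [0.029, -0.0023, -0.0041], [0.0292, -0.0023, -0.0021], [0.0293, -0.0023, -0.0002], [0.0292, -0.0023, 0.0017], [0.0291, -0.0023, 0.0037], [0.0287, -0.0023, 0.0056], [0.0283, -0.0023, 0.0075], [0.0277, -0.0023, 0.0094], [0.0271, -0.0023, 0.0112], [0.0263, -0.0023, 0.0129], [0.0254, -0.0023, 0.0147], [0.0243, -0.0023, 0.0163], [0.0232, -0.0023, 0.0179], [0.022, -0.0023, 0.0194], [0.0206, -0.0023, 0.0208], [0.0192, -0.0023, 0.0221], [0.0177, -0.0023, 0.0233]]
```

View pics/mag.png

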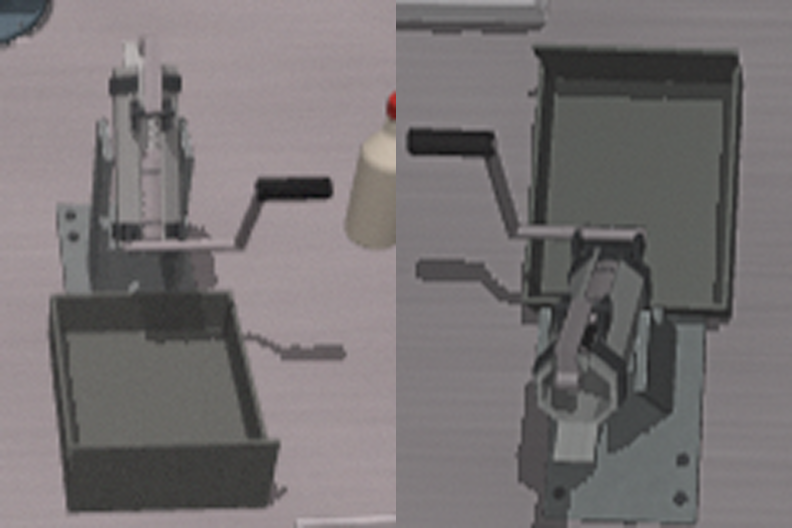

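Run:
```python
from h import *
def ray(c,u,v,z):
    i=camera_info(c);W=i["world_to_cam"];R=W[:3,:3];C=-R.T@W[:3,3]
    d=R.T@np.array([(u-i["cx"])/i["fx"],(v-i["cy"])/i["fy"],1]);return C+d*(z-C[2])/d[2]
g=lambda x,y:(200+(x-396)/3.3,150+y/3.3)
for a,b,z,n in(((703,330),(690,524),.008,"plate R"),((556,92),(552,300),.0,"floor L"),((724,97),(707,310),.003,"floor R"),((742,50),(733,318),.05,"rimR"),((410,142),(494,143),.23,"handle"),((545,524),(692,524),.008,"plate front")):
    A=ray("top",*g(*a),z);B=ray("top",*g(*b),z);print(n,A.round(4),B.round(4),np.degrees(np.arctan2(*(B-A)[[1,0]])).round(1))
m=[x for x in cut_out("tray_floor","top")][:1]
for x in m:
    c,_=cv2.findContours(x["mask"].astype(np.uint8),0,1);print(cv2.minAreaRect(max(c,key=cv2.contourArea)),x["p"])
```

```text
plate R [0.5392 0.0784 0.008 ] [0.3856 0.0835 0.008 ] 178.1
floor L [0.7382 0.2084 0.    ] [0.5626 0.2028 0.    ] -178.2
floor R [0.7348 0.0678 0.003 ] [0.5562 0.0761 0.003 ] 177.3
rimR [0.7591 0.0507 0.05  ] [0.5429 0.0516 0.05  ] 179.8
handle [0.6297 0.2568 0.23  ] [0.6299 0.2006 0.23  ] -89.9
plate front [0.3829 0.1977 0.008 ] [0.3856 0.082  0.008 ] -88.7
((252.09317016601562, 234.51852416992188), (100.85701751708984, 144.08590698242188), 1.7899105548858643) 0.86
```

>>> {"name": "carry_out", "arguments": {"rotation": [[0, 3.8, 0], [0, 3.8, 0], [0, 3.8, 0], [0, 3.8, 0], [0, 3.8, 0], [0, 3.8, 0], [0, 3.8, 0], [0, 3.8, 0]], "delta_pos": [[0.0276, -0.006, -0.0097], [0.0282, -0.006, -0.0079], [0.0287, -0.006, -0.006], [0.029, -0.006, -0.0041], [0.0292, -0.006, -0.0021], [0.0293, -0.006, -0.0002], [0.0292, -0.006, 0.0017], [0.0291, -0.006, 0.0037]], "hand": [0, 0, 0, 0, 0, 0, 0, 0]}}

```text
time: 2.72
position: [0.3355, 0.4282, 0.3018]
orientation: [-90.0, 0.0, -44.6]
force: [-0.1, 1.0, 0.2]
finger_gap: 1.001
```

>>> {"name": "carry_out", "arguments": {"rotation": [[0, 3.8, 0], [0, 3.8, 0], [0, 3.8, 0], [0, 3.8, 0], [0, 3.8, 0], [0, 3.8, 0], [0, 3.8, 0], [0, 3.8, 0]], "delta_pos": [[0.0287, 0, 0.0056], [0.0283, 0, 0.0075], [0.0277, 0, 0.0094], [0.0271, 0, 0.0112], [0.0263, 0, 0.0129], [0.0254, 0, 0.0147], [0.0243, 0, 0.0163], [0.0232, 0, 0.0179]], "hand": [0.3, 0.3, 0.3, 0.3, 0.3, 0.3, 0.3, 0.3]}}

```text
time: 3.38
position: [0.5314, 0.2995, 0.3014]
orientation: [-90.0, 0.0, -75.0]
force: [0.3, -0.1, 0.9]
finger_gap: 0.703
```

>>> {"name": "carry_out", "arguments": {"rotation": [[0, 3.8, 0], [0, 3.8, 0], [0, 3.8, 0], [0, 3.8, 0], [0, 0, 0]], "delta_pos": [[0.022, 0, 0.0194], [0.0206, 0, 0.0208], [0.0192, 0, 0.0221], [0.0177, 0, 0.0233], [0, 0, 0]], "hand": [0.5, 0.5, 0.5, 0.5, 0.5]}}

```text
time: 3.8
position: [0.6318, 0.2322, 0.2995]
orientation: [-90.0, -0.1, -90.4]
force: [-1.3, -0.8, -1.2]
finger_gap: 0.499
```

Run:
```python
from h import *
st()
cv2.imwrite("pics/s1.png",np.hstack([cv2.resize(read_camera("scene")[140:300,330:490,::-1],None,fx=2.5,fy=2.5),cv2.resize(read_camera("top")[130:290,160:320,::-1],None,fx=2.5,fy=2.5)]))
```

```text
t 3.80 p [0.6318 0.2322 0.2995] o [-90.   -0.1 -90.4] F [-1.3 -0.8 -1.2] gap 0.499 q [ 15.  35.  33.  88.  -0. 105.]
```

View pics/s1.png

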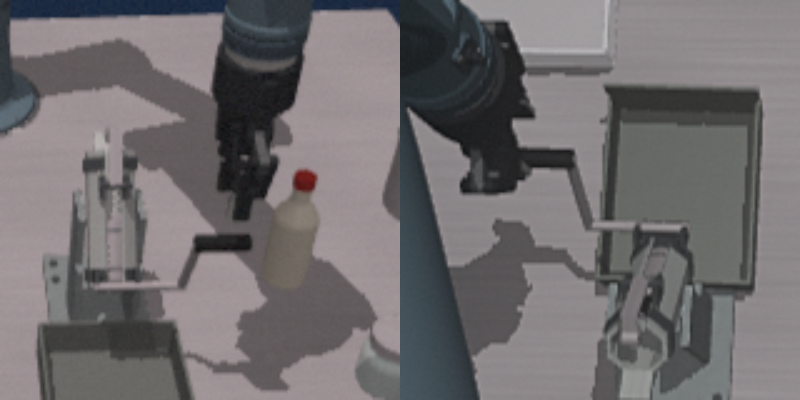

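Run:
```python
from h import *
for c in("scene","top"):
  print(c,proj(c,[[.632,.232,.278],[.652,.232,.278],[.612,.232,.278]]).round(0))
  im=read_camera(c); u,v=proj(c,[.632,.232,.278])[0].astype(int)
  k=im[v-50:v+50,u-50:u+50,::-1].copy(); k=cv2.resize(k,None,fx=4,fy=4)
  for P in([.632,.232,.278],[.652,.232,.278],[.612,.232,.278],[.628,.2345,.23]):
    a=(proj(c,P)[0]-[u-50,v-50])*4; cv2.circle(k,tuple(int(t) for t in a),3,(0,255,0),-1)
  cv2.imwrite(f"pics/k_{c}.png",k)
a,b=cv2.imread("pics/k_scene.png"),cv2.imread("pics/k_top.png");cv2.imwrite("pics/k.png",np.hstack([a,b]))
```

```text
scene [[422. 222.]
 [424. 227.]
 [420. 217.]]
top [[209. 186.]
 [210. 177.]
 [209. 195.]]
```

View pics/k.png

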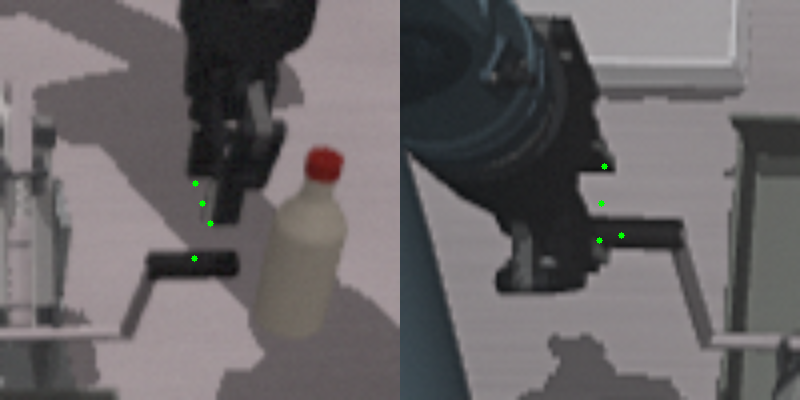

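Run:
```python
from h import *
K=[]
R=DOWN(-14)
for c in("scene","top"):
  im=cv2.imread(f"pics/{c}0.png"); T=np.array([.1388,.558,.2533])
  u,v=proj(c,T)[0].astype(int); u=max(u,50)
  k=cv2.resize(im[v-50:v+50,u-50:u+50],None,fx=4,fy=4)
  for d in([0,.009,0],[0,.009,.0425],[0,.009,-.0425],[.011,.009,.0425],[-.011,.009,.0425],[.011,.009,-.0425],[-.011,.009,-.0425]):
    a=(proj(c,T+R.apply(d))[0]-[u-50,v-50]+.5)*4; cv2.circle(k,tuple(int(t) for t in a),3,(0,255,0),-1)
  K.append(k)
R=Rcur();T=get_obs()["position"]
for c in("scene","top"):
  im=read_camera(c)[:,:,::-1]
  u,v=proj(c,T)[0].astype(int)
  k=cv2.resize(im[v-50:v+50,u-50:u+50],None,fx=4,fy=4)
  for z in(.021,-.021):
   for x in(-.011,.011):
    a=(proj(c,T+R.apply([x,.0185,z]))[0]-[u-50,v-50]+.5)*4; cv2.circle(k,tuple(int(t) for t in a),3,(0,255,0),-1)
  K.append(k)
cv2.imwrite("pics/k2.png",cv2.resize(np.vstack([np.hstack(K[:2]),np.hstack(K[2:])]),(600,600)))
```

```text
(no output)
```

View pics/k2.png

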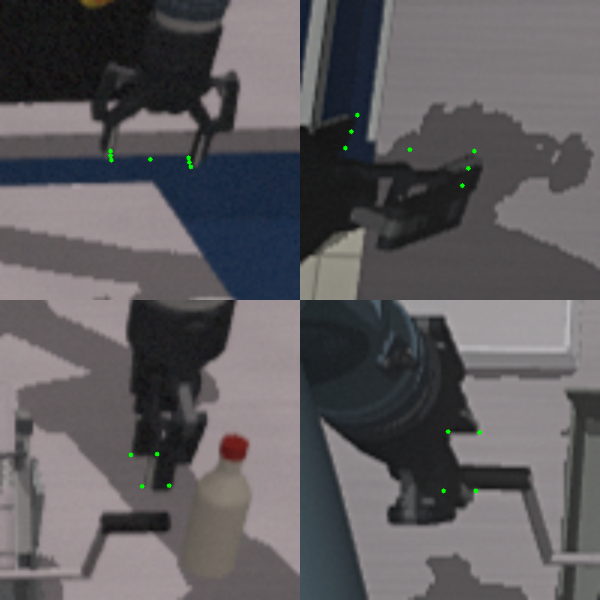

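>>> {"name": "carry_out", "arguments": {"rotation": [[0, 0, 0], [0, 0, 0], [0, 0, 0], [0, 0, 0], [0, 0, 0], [0, 0, 0], [0, 0, 0]], "delta_pos": [[0, 0.02, -0.001], [0, 0.02, -0.001], [0, 0.02, 0], [0, 0.008, 0], [0, 0, 0], [0, 0, 0], [0, 0, 0]], "hand": [0.5, 0.5, 0.5, 0.5, 0.7, 0.7, 0.7]}}

```text
time: 4.68
position: [0.6278, 0.2364, 0.2352]
orientation: [-89.7, 0.0, -90.0]
force: [2.9, -0.1, -1.5]
finger_gap: 0.303
```

Run:
```python
from h import *
st()
o=get_obs();p=o["position"]
a=np.linspace(.4,-.93,17);off=np.linspace(0,-.003,17)
X=.1*np.sin(a)+off;Z=.1*np.cos(a)
print([[0,round(float(-dz),4),round(float(dx),4)] for dx,dz in zip(np.diff(X),np.diff(Z))], X[-1]-X[0])
cv2.imwrite("pics/s2.png",np.hstack([cv2.resize(read_camera("scene")[180:280,370:470,::-1],None,fx=4,fy=4),cv2.resize(read_camera("top")[140:240,160:260,::-1],None,fx=4,fy=4)]))
```

```text
t 4.68 p [0.6278 0.2364 0.2352] o [-89.7   0.  -90. ] F [ 2.9 -0.1 -1.5] gap 0.303 q [ 15.  34.  21.  77.  -0. 105.]
[[0, -0.0029, -0.008], [0, -0.0023, -0.0082], [0, -0.0016, -0.0083], [0, -0.0009, -0.0084], [0, -0.0002, -0.0085], [0, 0.0005, -0.0085], [0, 0.0012, -0.0084], [0, 0.0018, -0.0083], [0, 0.0025, -0.0081], [0, 0.0032, -0.0079], [0, 0.0038, -0.0076], [0, 0.0044, -0.0072], [0, 0.005, -0.0069], [0, 0.0055, -0.0064], [0, 0.006, -0.0059], [0, 0.0064, -0.0054]] -0.12210382831924278
```

View pics/s2.png

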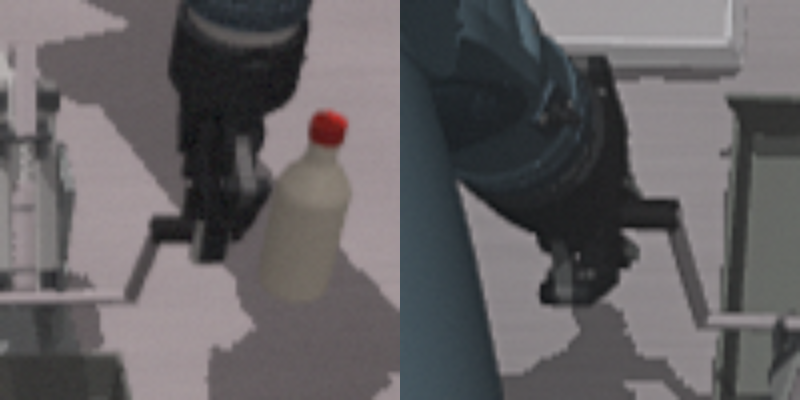

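>>> {"name": "carry_out", "arguments": {"rotation": [[0, 0, 0], [0, 0, 0], [0, 0, 0], [0, 0, 0], [0, 0, 0], [0, 0, 0], [0, 0, 0], [0, 0, 0]], "delta_pos": [[0, -0.0029, -0.008], [0, -0.0023, -0.0082], [0, -0.0016, -0.0083], [0, -0.0009, -0.0084], [0, -0.0002, -0.0085], [0, 0.0005, -0.0085], [0, 0.0017, -0.0084], [0, 0.0023, -0.0083]], "hand": [0.7, 0.7, 0.7, 0.7, 0.7, 0.7, 0.7, 0.7]}}

```text
time: 5.45
position: [0.563, 0.2365, 0.2404]
orientation: [-89.4, 0.1, -90.0]
force: [6.6, 0.2, 3.2]
finger_gap: 0.299
```

>>> {"name": "carry_out", "arguments": {"rotation": [[0, 0, 0], [0, 0, 0], [0, 0, 0], [0, 0, 0], [0, 0, 0], [0, 0, 0], [0, 0, 0]], "delta_pos": [[0, 0.003, -0.0081], [0, 0.0037, -0.0079], [0, 0.0043, -0.0076], [0, 0.0049, -0.0072], [0, 0.005, -0.0069], [0, 0.0055, -0.0064], [0, 0.006, -0.0059]], "hand": [0.7, 0.7, 0.7, 0.7, 0.7, 0.7, 0.7]}}

```text
time: 6.03
position: [0.5142, 0.2368, 0.2082]
orientation: [-89.3, 0.1, -90.0]
force: [9.5, 0.4, 4.1]
finger_gap: 0.298
```

>>> {"name": "carry_out", "arguments": {"rotation": [[0, 0, 0], [0, 0, 0], [0, 0, 0], [0, 0, 0]], "delta_pos": [[0, 0, 0], [0, 0, 0], [0, 0, 0], [0, 0, 0]], "hand": [0.7, 0.7, 0.7, 0.7]}}

```text
time: 6.37
position: [0.5142, 0.2368, 0.2081]
orientation: [-89.4, 0.1, -90.0]
force: [8.3, -0.2, 2.9]
finger_gap: 0.303
```

Run:
```python
from h import *
st()
cv2.imwrite("pics/s3.png",np.hstack([cv2.resize(read_camera("scene")[180:340,330:490,::-1],None,fx=2.5,fy=2.5),cv2.resize(read_camera("top")[150:310,160:320,::-1],None,fx=2.5,fy=2.5)]))
```

```text
t 6.37 p [0.5142 0.2368 0.2081] o [-89.4   0.1 -90. ] F [ 8.3 -0.2  2.9] gap 0.303 q [ 18.  21.  -3.  65.  -0. 108.]
```

View pics/s3.png

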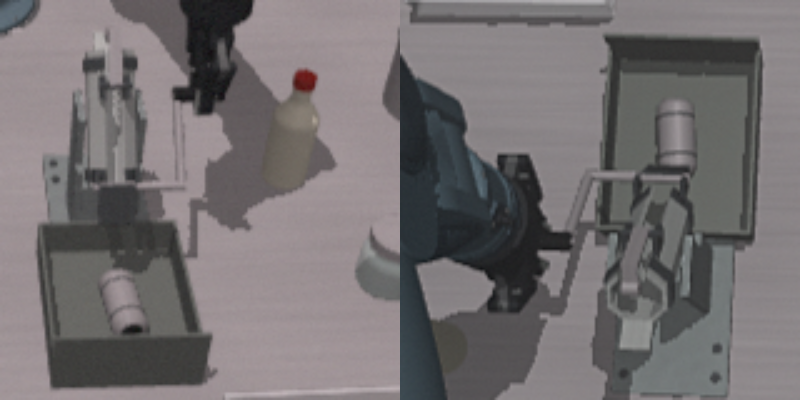

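>>> {"name": "carry_out", "arguments": {"rotation": [[0, 0, 0], [0, 0, 0], [0, 0, 0], [0, 0, 0], [0, 0, 0], [0, 0, 0], [0, 0, 0]], "delta_pos": [[0, -0.006, 0.0059], [0, -0.0055, 0.0064], [0, -0.005, 0.0069], [0, -0.0049, 0.0072], [0, -0.0043, 0.0076], [0, -0.0037, 0.0079], [0, -0.003, 0.0081]], "hand": [0.7, 0.7, 0.7, 0.7, 0.7, 0.7, 0.7]}}

```text
time: 7.05
position: [0.5625, 0.2361, 0.2388]
orientation: [-89.6, 0.0, -90.0]
force: [7.1, -0.4, -3.0]
finger_gap: 0.301
```

>>> {"name": "carry_out", "arguments": {"rotation": [[0, 0, 0], [0, 0, 0], [0, 0, 0], [0, 0, 0], [0, 0, 0], [0, 0, 0], [0, 0, 0], [0, 0, 0]], "delta_pos": [[0, -0.0023, 0.0083], [0, -0.0017, 0.0084], [0, -0.0005, 0.0085], [0, 0.0002, 0.0085], [0, 0.0009, 0.0084], [0, 0.0016, 0.0083], [0, 0.0023, 0.0082], [0, 0.0029, 0.009]], "hand": [0.7, 0.7, 0.7, 0.7, 0.7, 0.7, 0.7, 0.7]}}

```text
time: 7.72
position: [0.6288, 0.2361, 0.2348]
orientation: [-89.8, 0.0, -90.0]
force: [1.5, -1.3, 0.2]
finger_gap: 0.297
```

>>> {"name": "carry_out", "arguments": {"rotation": [[0, 0, 0], [0, 0, 0], [0, 0, 0], [0, 0, 0], [0, 0, 0], [0, 0, 0], [0, 0, 0]], "delta_pos": [[0, 0, 0.001], [0, 0, 0], [0, -0.015, 0], [0, -0.02, 0], [0, -0.02, 0], [0, -0.02, 0], [0, -0.02, 0]], "hand": [0.5, 0.5, 0.5, 0.5, 0.5, 0.5, 0.5]}}

```text
time: 8.3
position: [0.6268, 0.2363, 0.3303]
orientation: [-90.0, 0.0, -89.9]
force: [0.6, 0.3, -0.8]
finger_gap: 0.502
```

Run:
```python
from h import *
st()
cv2.imwrite("pics/s4.png",np.hstack([cv2.resize(read_camera("scene")[180:340,330:490,::-1],None,fx=2.5,fy=2.5),cv2.resize(read_camera("top")[150:310,160:320,::-1],None,fx=2.5,fy=2.5)]))
plan([.458,-.194,.24],DOWN(0),20)
```

```text
t 8.30 p [0.6268 0.2363 0.3303] o [-90.    0.  -89.9] F [ 0.6  0.3 -0.8] gap 0.502 q [ 15.  35.  38.  93.   0. 105.]
rot/row [-0.02 -4.5   0.01]
shifts [[0.0215, 0.0046, -0.0086], [0.0208, 0.0046, -0.0102], [0.0199, 0.0046, -0.0118], [0.0189, 0.0046, -0.0133], [0.0178, 0.0046, -0.0148], [0.0166, 0.0046, -0.0161], [0.0153, 0.0046, -0.0174], [0.0139, 0.0046, -0.0185], [0.0124, 0.0046, -0.0196], [0.0108, 0.0046, -0.0205], [0.0092, 0.0046, -0.0213], [0.0075, 0.0046, -0.0219], [0.0058, 0.0046, -0.0224], [0.004, 0.0046, -0.0228], [0.0022, 0.0046, -0.0231], [0.0004, 0.0046, -0.0232], [-0.0015, 0.0046, -0.0231], [-0.0033, 0.0046, -0.0229], [-0.005, 0.0046, -0.0226], [-0.0068, 0.0047, -0.0221]]
```

View pics/s4.png

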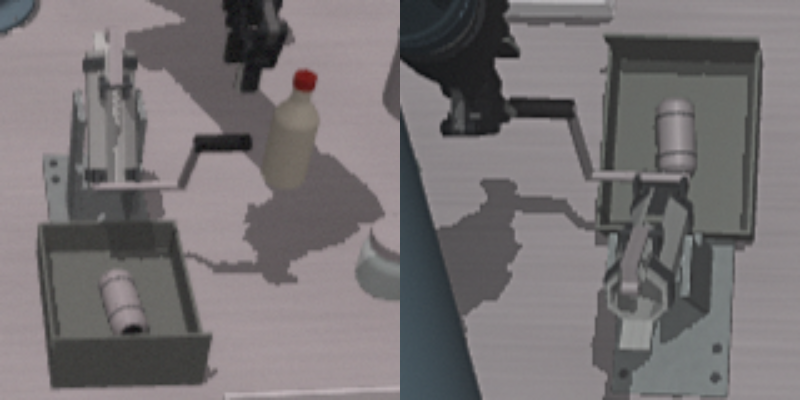

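>>> {"name": "carry_out", "arguments": {"rotation": [[0, -4.5, 0], [0, -4.5, 0], [0, -4.5, 0], [0, -4.5, 0], [0, -4.5, 0], [0, -4.5, 0], [0, -4.5, 0], [0, -4.5, 0]], "delta_pos": [[0.0215, 0, -0.0086], [0.0208, 0, -0.0102], [0.0199, 0, -0.0118], [0.0189, 0, -0.0133], [0.0178, 0, -0.0148], [0.0166, 0, -0.0161], [0.0153, 0, -0.0174], [0.0139, 0, -0.0185]], "hand": [0.3, 0.3, 0.3, 0.3, 0.3, 0.3, 0.3, 0.3]}}

```text
time: 9.07
position: [0.5581, 0.0633, 0.3277]
orientation: [-90.1, 0.1, -53.7]
force: [-0.1, 0.6, -0.2]
finger_gap: 0.703
```

>>> {"name": "carry_out", "arguments": {"rotation": [[0, -4.5, 0], [0, -4.5, 0], [0, -4.5, 0], [0, -4.5, 0], [0, -4.5, 0], [0, -4.5, 0], [0, -4.5, 0], [0, -4.5, 0]], "delta_pos": [[0.0124, 0.005, -0.0196], [0.0108, 0.01, -0.0205], [0.0092, 0.01, -0.0213], [0.0075, 0.015, -0.0219], [0.0058, 0.015, -0.0224], [0.004, 0.015, -0.0228], [0.0022, 0.015, -0.0231], [0.0004, 0.015, -0.0232]], "hand": [0.3, 0.3, 0.3, 0.3, 0.3, 0.3, 0.3, 0.3]}}

```text
time: 9.73
position: [0.4899, -0.1087, 0.2271]
orientation: [-90.0, 0.1, -17.7]
force: [0.4, 0.6, 0.2]
finger_gap: 0.699
```

>>> {"name": "carry_out", "arguments": {"rotation": [[0, -4.5, 0], [0, -4.5, 0], [0, -4.5, 0], [0, -4.5, 0], [0, 0, 0], [0, 0, 0]], "delta_pos": [[-0.0015, 0.015, -0.0231], [-0.0033, 0.015, -0.0229], [-0.005, 0.01, -0.0226], [-0.0068, 0.005, -0.0221], [0, 0, 0], [0, 0, 0]], "hand": [0.3, 0.3, 0.3, 0.3, 0.3, 0.3]}}

```text
time: 10.23
position: [0.4562, -0.1943, 0.1825]
orientation: [-89.9, 0.1, -0.1]
force: [0.7, -0.7, 0.5]
finger_gap: 0.702
```

Run:
```python
from h import *
st()
K=[]
T=get_obs()["position"];R=Rcur()
for c in("scene","top"):
  im=read_camera(c)[:,:,::-1]; u,v=proj(c,[.458,-.194,.08])[0].astype(int)
  k=cv2.resize(im[v-50:v+50,u-50:u+50],None,fx=4,fy=4)
  for P,col in(([.458,-.194,.08],(0,255,0)),([.458,-.194,0],(0,255,0)),(T+R.apply([0,.02,.03]),(0,0,255)),(T+R.apply([0,.02,-.03]),(0,0,255))):
    a=(proj(c,P)[0]-[u-50,v-50]+.5)*4; cv2.circle(k,tuple(int(t) for t in a),3,col,-1)
  K.append(k)
cv2.imwrite("pics/s5.png",np.hstack(K))
plan([.458,-.194,.07],DOWN(0),5)
```

```text
t 10.23 p [ 0.4562 -0.1943  0.1825] o [-89.9   0.1  -0.1] F [ 0.7 -0.7  0.5] gap 0.702 q [-30.  15. -16.  60.   0. -30.]
rot/row [-0.01  0.    0.  ]
shifts [[0.0001, 0.0227, -0.0001], [0.0001, 0.0227, -0.0001], [0.0001, 0.0227, -0.0001], [0.0001, 0.0227, -0.0001], [0.0001, 0.0227, -0.0001]]
```

View pics/s5.png

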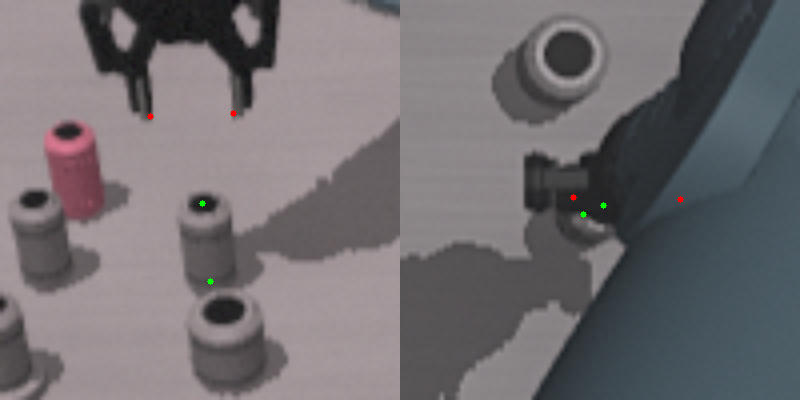

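>>> {"name": "carry_out", "arguments": {"rotation": [[0, 0, 0], [0, 0, 0], [0, 0, 0], [0, 0, 0], [0, 0, 0], [0, 0, 0], [0, 0, 0]], "delta_pos": [[0.001, 0.0213, 0], [0.0008, 0.0213, 0], [0, 0.0213, 0], [0, 0.0213, 0], [0, 0.0213, 0], [0, 0, 0], [0, 0, 0]], "hand": [0.3, 0.3, 0.3, 0.3, 0.3, 0.3, 0.3], "squeeze": 60}}

```text
time: 10.92
position: [0.4588, -0.193, 0.0764]
orientation: [-89.9, 0.1, 0.1]
force: [0.6, -0.9, 0.8]
finger_gap: 0.7
```

>>> {"name": "carry_out", "arguments": {"rotation": [[0, 0, 0], [0, 0, 0], [0, 0, 0], [0, 0, 0], [0, 0, 0]], "delta_pos": [[0, 0, 0], [0, 0, 0], [0, 0, 0], [0, 0, 0], [0, 0, 0]], "hand": [1, 1, 1, 1, 1]}}

```text
time: 11.33
position: [0.4611, -0.195, 0.0788]
orientation: [-90.1, -0.2, 0.0]
force: [-0.0, 2.3, 6.8]
finger_gap: 0.442
```

Run:
```python
from h import *
st()
# insertion frames
LOW=np.array([.5625,.138,.115]);zb=np.array([-np.cos(np.radians(50)),0,np.sin(np.radians(50))]);xb=np.array([zb[2],0,-zb[0]])
Rin=Ro.from_matrix(np.c_[xb,-zb,[0,1,0]])
pt=lambda s,x=-.002: LOW+zb*s+xb*x
# tail 4mm behind TCP toward top => tail s = tcp s +.004 ; nose = tcp s -.076
o=get_obs();p=o["position"]
print("pre", pt(.27).round(4), (Rcur().inv()*Rin).as_rotvec(degrees=True))
up=p+[0,0,.10]
print("lift then:");plan(pt(.275),Rin,16,p0=up)
K=[]
for c in("scene","top"):
  im=read_camera(c)[:,:,::-1]; u,v=proj(c,[.458,-.194,.08])[0].astype(int)
  K.append(cv2.resize(im[v-50:v+50,u-50:u+50],None,fx=4,fy=4))
cv2.imwrite("pics/s6.png",np.hstack(K))
```

```text
t 11.33 p [ 0.4611 -0.195   0.0788] o [-90.1  -0.2   0. ] F [-0.   2.3  6.8] gap 0.442 q [-30.  20. -25.  45.   0. -30.]
pre [0.3874 0.138  0.3205] [  0.04103896   0.0622471  -39.78227684]
lift then:
rot/row [ 0.    0.   -2.49]
shifts [[-0.0048, -0.0091, 0.0208], [-0.0044, -0.0093, 0.0208], [-0.0039, -0.0095, 0.0208], [-0.0035, -0.0097, 0.0208], [-0.0031, -0.0098, 0.0208], [-0.0027, -0.0099, 0.0208], [-0.0023, -0.0101, 0.0208], [-0.0018, -0.0101, 0.0208], [-0.0014, -0.0102, 0.0208], [-0.0009, -0.0103, 0.0208], [-0.0005, -0.0103, 0.0208], [-0.0, -0.0103, 0.0208], [0.0004, -0.0103, 0.0208], [0.0008, -0.0103, 0.0208], [0.0013, -0.0102, 0.0208], [0.0017, -0.0101, 0.0208]]
```

View pics/s6.png

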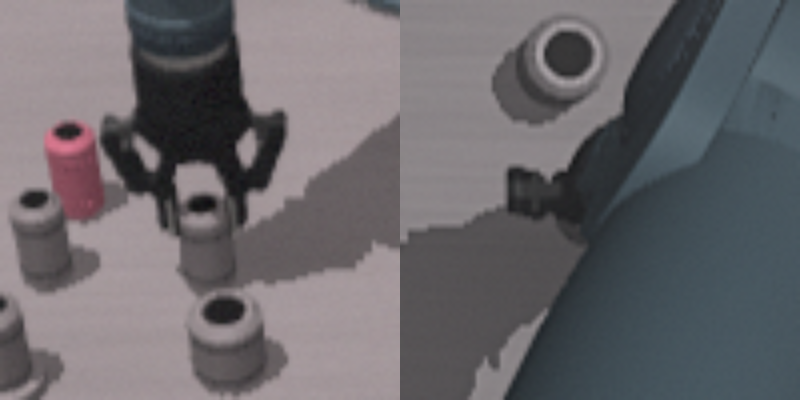

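>>> {"name": "carry_out", "arguments": {"rotation": [[0, 0, 0], [0, 0, 0], [0, 0, 0], [0, 0, 0], [0, 0, 0]], "delta_pos": [[0, -0.01, 0], [0, -0.02, 0], [0, -0.02, 0], [0, -0.025, 0], [0, -0.025, 0]], "hand": [1, 1, 1, 1, 1]}}

```text
time: 11.85
position: [0.4586, -0.1942, 0.178]
orientation: [-90.0, 0.1, 0.0]
force: [1.1, 0.3, -2.5]
finger_gap: 0.442
```

>>> {"name": "carry_out", "arguments": {"rotation": [[0, 0, -2.49], [0, 0, -2.49], [0, 0, -2.49], [0, 0, -2.49], [0, 0, -2.49], [0, 0, -2.49], [0, 0, -2.49], [0, 0, -2.49]], "delta_pos": [[-0.0048, -0.0091, 0.0208], [-0.0044, -0.0093, 0.0208], [-0.0039, -0.0095, 0.0208], [-0.0035, -0.0097, 0.0208], [-0.0031, -0.0098, 0.0208], [-0.0027, -0.0099, 0.0208], [-0.0023, -0.0101, 0.0208], [-0.0018, -0.0101, 0.0208]], "hand": [1, 1, 1, 1, 1, 1, 1, 1]}}

```text
time: 12.52
position: [0.42, -0.0273, 0.2504]
orientation: [-90.0, -20.0, -0.0]
force: [0.3, 0.7, -2.9]
finger_gap: 0.445
```

>>> {"name": "carry_out", "arguments": {"rotation": [[0, 0, -2.49], [0, 0, -2.49], [0, 0, -2.49], [0, 0, -2.49], [0, 0, -2.49], [0, 0, -2.49], [0, 0, -2.49], [0, 0, -2.49]], "delta_pos": [[-0.0014, -0.0102, 0.0208], [-0.0009, -0.0103, 0.0208], [-0.0005, -0.0103, 0.0208], [0, -0.0103, 0.0208], [0.0004, -0.0103, 0.0208], [0.0008, -0.0103, 0.0208], [0.0013, -0.0102, 0.0208], [0.0017, -0.0101, 0.0208]], "hand": [1, 1, 1, 1, 1, 1, 1, 1]}}

```text
time: 13.18
position: [0.3813, 0.1384, 0.323]
orientation: [-90.0, -39.9, -0.0]
force: [0.0, -0.2, -2.6]
finger_gap: 0.441
```

```bash
cat >> h.py <<'E'
LOW=np.array([.5625,.138,.115]);zb=np.array([-np.cos(np.radians(50)),0,np.sin(np.radians(50))]);xb=np.array([zb[2],0,-zb[0]])
Rin=Ro.from_matrix(np.c_[xb,-zb,[0,1,0]])
pt=lambda s,x=-.002: LOW+zb*s+xb*x
def tub():
    o=get_obs();d=o["position"]-LOW;f=o["force"];R=Rin.inv()*Rcur(o)
    print("t %.2f tube x %.1f y %.1f z %.1f mm  F x %.1f y %.1f z %.1f  rv"%(o["time"],d@xb*1e3,d[1]*1e3,d@zb*1e3,f@xb,f[1],f@zb),R.as_rotvec(degrees=True).round(1),"gap %.3f"%o["finger_gap"])
def look(name,P,h=60,over=()):
    K=[]
    for c in("scene","top"):
        im=read_camera(c)[:,:,::-1]; u,v=proj(c,P)[0].astype(int)
        k=cv2.resize(im[max(v-h,0):v+h,u-h:u+h],(400,400),interpolation=cv2.INTER_CUBIC);s=400/(2*h)
        for Q in over:
            a=(proj(c,Q)[0]-[u-h,v-h]+.5)*s; cv2.circle(k,tuple(int(t) for t in a),2,(0,255,0),-1)
        K.append(k)
    cv2.imwrite(f"pics/{name}.png",np.hstack(K))
E
python3 - <<'E'
from h import *
st();tub()
T=get_obs()["position"];R=Rcur()
ov=[T+R.apply([0,.076,0]),pt(.15,0),pt(0,0),pt(.15,.022),pt(.166,.022),pt(.177,-.022),pt(.15,-.022)]
look("s7",pt(.2),60,ov)
for c in("scene","top"):
  for l in("sleeve_a_mid","mouth"):print(c,l,[(round(d["p"],2),np.round(d["position"],4).tolist()) for d in tip_of(l,c)])
print("expected sleeve mid",T+R.apply([0,.036,0]))
plan(pt(.235),Rin,8)
E
```

```text
t 13.18 p [0.3813 0.1384 0.323 ] o [-90.  -39.9  -0. ] F [ 0.  -0.2 -2.6] gap 0.441 q [ 20. -29. -46.  35. -13.  16.]
t 13.18 tube x -5.1 y 0.4 z 275.8 mm  F x -1.7 y -0.2 z -2.0  rv [0.  0.  0.1] gap 0.441
scene sleeve_a_mid [(0.6, [0.405, 0.1374, 0.2936])]
scene mouth [(0.56, [0.4705, 0.1384, 0.2297]), (0.53, [0.5518, -0.1776, 0.0326])]
top sleeve_a_mid [(0.88, [0.4043, 0.1422, 0.2906])]
top mouth []
expected sleeve mid [0.40440563 0.13841036 0.2954168 ]
rot/row [ 0.01 -0.   -0.03]
shifts [[0.0004, 0.0049, 0.0001], [0.0004, 0.0049, 0.0001], [0.0004, 0.0049, 0.0001], [0.0004, 0.0049, 0.0001], [0.0004, 0.0049, 0.0001], [0.0003, 0.0049, 0.0001], [0.0003, 0.0049, 0.0001], [0.0003, 0.0049, 0.0001]]
```

View pics/s7.png

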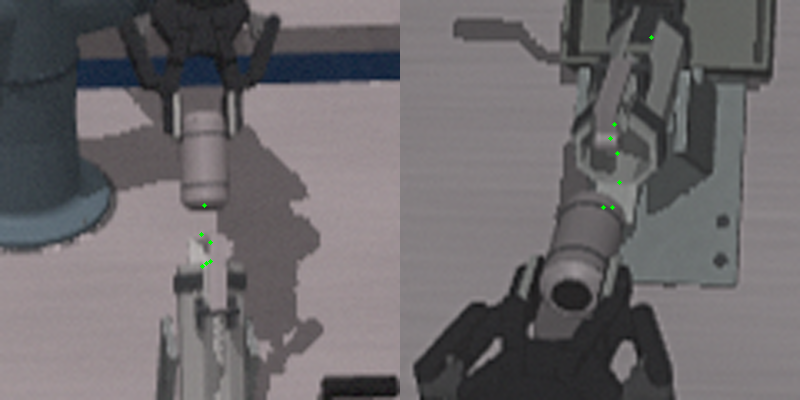

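>>> {"name": "carry_out", "arguments": {"rotation": [[0, 0, 0], [0, 0, 0], [0, 0, 0], [0, 0, 0], [0, 0, 0], [0, 0, 0], [0, 0, 0]], "delta_pos": [[0.0018, 0.005, 0], [0.0018, 0.005, 0], [0, 0.005, 0], [0, 0.005, 0], [0, 0.005, 0], [0, 0.005, 0], [0, 0.004, 0]], "hand": [1, 1, 1, 1, 1, 1, 1]}}

```text
time: 14.07
position: [0.4076, 0.138, 0.298]
orientation: [-90.0, -39.8, 0.0]
force: [-1.1, 0.0, -3.6]
finger_gap: 0.444
```

Run:
```python
from h import *
tub()
look("s8",pt(.18),50)
```

```text
t 14.07 tube x -1.0 y -0.0 z 239.7 mm  F x -3.1 y 0.0 z -2.0  rv [-0.  -0.   0.2] gap 0.444
```

View pics/s8.png

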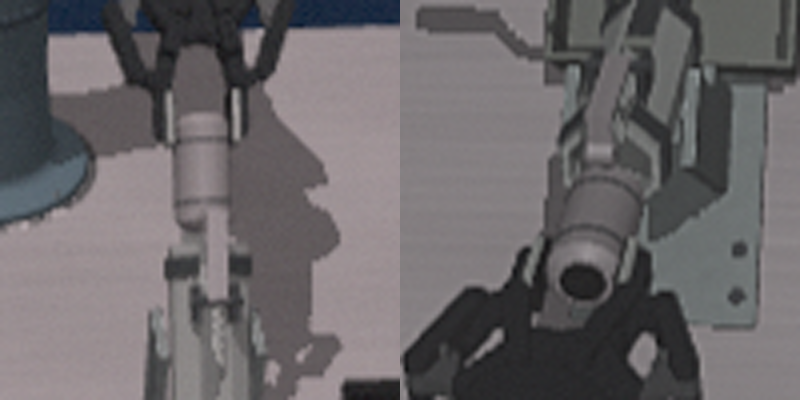

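>>> {"name": "carry_out", "arguments": {"rotation": [[0, 0, 0], [0, 0, 0], [0, 0, 0], [0, 0, 0], [0, 0, 0]], "delta_pos": [[0, 0.004, 0.001], [0, 0.004, 0], [0, 0.004, 0], [0, 0.004, 0], [0, 0.004, 0]], "hand": [1, 1, 1, 1, 1]}}

```text
time: 14.58
position: [0.4216, 0.1394, 0.2851]
orientation: [-90.0, -40.0, -0.0]
force: [-1.0, 0.0, -0.5]
finger_gap: 0.446
```

Run:
```python
from h import *
tub()
look("s9",pt(.18),50)
```

```text
t 14.58 tube x 1.4 y 1.4 z 220.9 mm  F x -1.1 y 0.0 z 0.3  rv [ 0.  0. -0.] gap 0.446
```

View pics/s9.png

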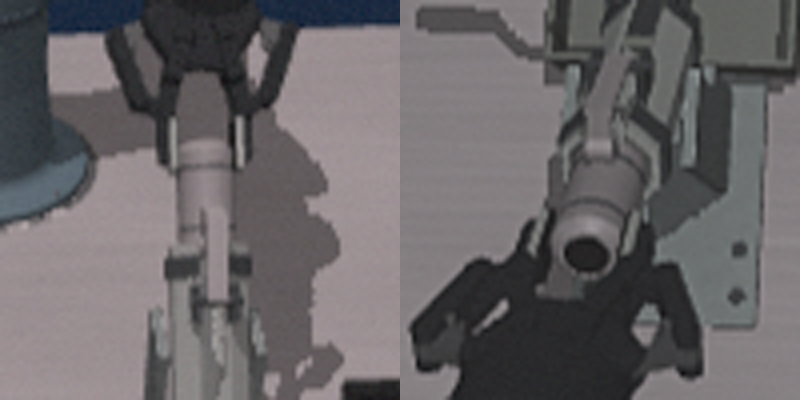

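>>> {"name": "carry_out", "arguments": {"rotation": [[0, 0, 0], [0, 0, 0], [0, 0, 0], [0, 0, 0], [0, 0, 0]], "delta_pos": [[-0.001, 0.004, 0], [-0.001, 0.004, 0], [0, 0.004, 0], [0, 0.004, 0], [0, 0.004, 0]], "hand": [1, 1, 1, 1, 1]}}

```text
time: 15.1
position: [0.4333, 0.1395, 0.2688]
orientation: [-89.9, -40.1, -0.0]
force: [1.7, -0.7, 4.9]
finger_gap: 0.443
```

Run:
```python
from h import *
tub()
look("s10",pt(.18),50)
```

```text
t 15.10 tube x -0.1 y 1.5 z 200.8 mm  F x 4.5 y -0.7 z 2.7  rv [ 0.   0.  -0.1] gap 0.443
```

View pics/s10.png

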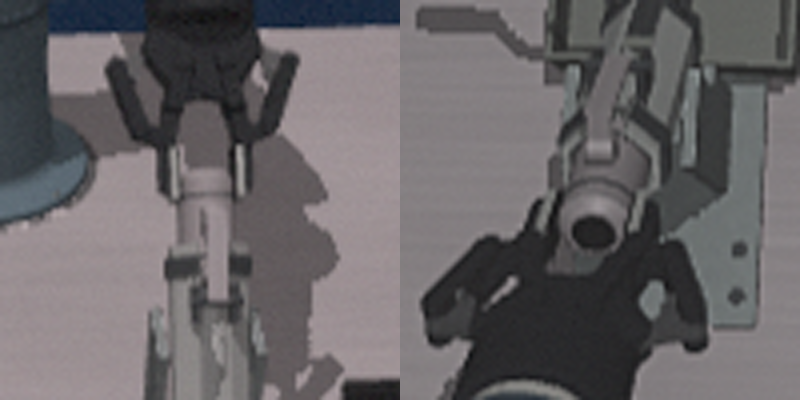

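>>> {"name": "carry_out", "arguments": {"rotation": [[0, 0, 0], [0, 0, 0], [0, 0, 0], [0, 0, 0], [0, 0, 0]], "delta_pos": [[0.001, 0.004, 0], [0, 0.004, 0], [0, 0.004, 0], [0, 0.004, 0], [0, 0.003, 0]], "hand": [1, 1, 1, 1, 1]}}

```text
time: 15.62
position: [0.446, 0.1395, 0.2542]
orientation: [-89.9, -40.0, -0.0]
force: [3.5, 0.0, 6.0]
finger_gap: 0.443
```

Run:
```python
from h import *
tub()
look("s11",pt(.18),50)
```

```text
t 15.62 tube x 0.2 y 1.5 z 181.5 mm  F x 6.5 y 0.0 z 2.4  rv [ 0.1  0.  -0. ] gap 0.443
```

View pics/s11.png

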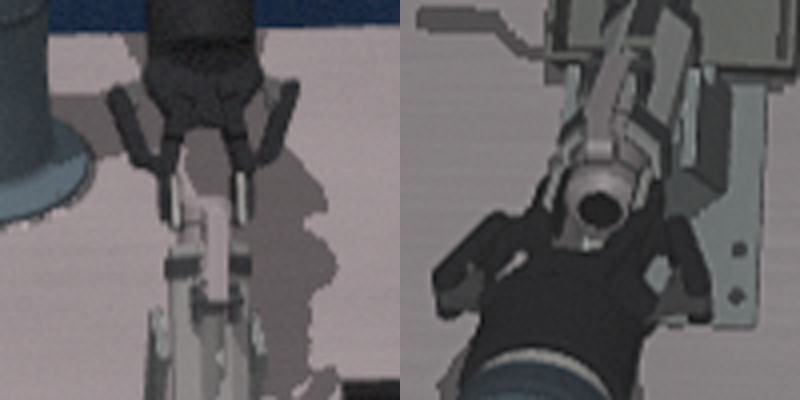

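>>> {"name": "carry_out", "arguments": {"rotation": [[0, 0, 0], [0, 0, 0], [0, 0, 0], [0, 0, 0], [0, 0, 0], [0, 0, 0], [0, 0, 0]], "delta_pos": [[0, 0, 0], [0, 0, 0], [0, 0, 0], [0, -0.02, 0], [0, -0.02, 0], [0, -0.02, 0], [0, 0, 0]], "hand": [0.3, 0.3, 0.3, 0.3, 0.3, 1, 1]}}

```text
time: 16.3
position: [0.4051, 0.1396, 0.3008]
orientation: [-89.9, -39.9, 0.1]
force: [-0.2, 0.1, -0.1]
finger_gap: 0.431
```

Run:
```python
from h import *
tub()
look("s12",pt(.18),50)
```

```text
t 16.30 tube x -1.2 y 1.6 z 243.5 mm  F x -0.2 y 0.1 z 0.1  rv [ 0.1 -0.   0.1] gap 0.431
```

View pics/s12.png

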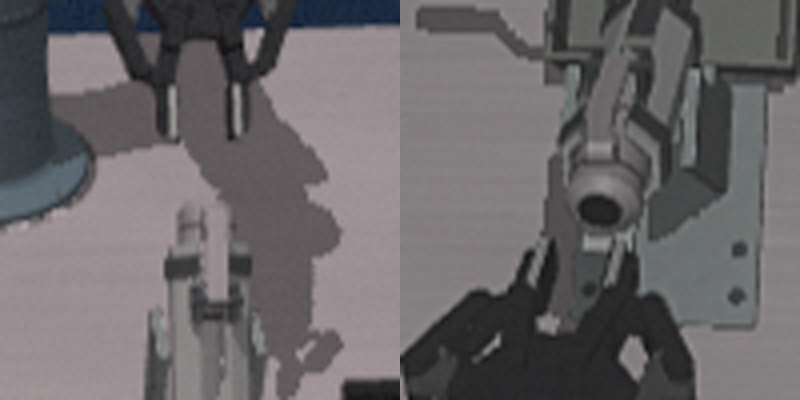

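>>> {"name": "carry_out", "arguments": {"rotation": [[0, 0, 0], [0, 0, 0], [0, 0, 0], [0, 0, 0], [0, 0, 0], [0, 0, 0]], "delta_pos": [[0, 0, 0], [0, 0, 0], [0, 0.01, 0], [0, 0.01, 0], [0, 0.01, 0], [0, 0.004, 0]], "hand": [1, 1, 1, 1, 1, 1]}}

```text
time: 16.9
position: [0.4275, 0.1388, 0.2704]
orientation: [-90.1, -39.6, 0.0]
force: [-0.2, 0.5, 0.1]
finger_gap: -0.002
```

>>> {"name": "carry_out", "arguments": {"rotation": [[0, 0, 0], [0, 0, 0], [0, 0, 0], [0, 0, 0], [0, 0, 0]], "delta_pos": [[0, 0.003, 0], [0, 0.003, 0], [0, 0.003, 0], [0, 0.003, 0], [0, 0.003, 0]], "hand": [1, 1, 1, 1, 1]}}

```text
time: 17.32
position: [0.4378, 0.1393, 0.2617]
orientation: [-90.0, -39.9, 0.0]
force: [-0.4, 0.1, -0.3]
finger_gap: 0.0
```

Run:
```python
from h import *
tub()
look("s13",pt(.18),50)
```

```text
t 17.32 tube x -1.2 y 1.3 z 192.5 mm  F x -0.5 y 0.1 z -0.0  rv [ 0.  -0.   0.1] gap 0.000
```

View pics/s13.png

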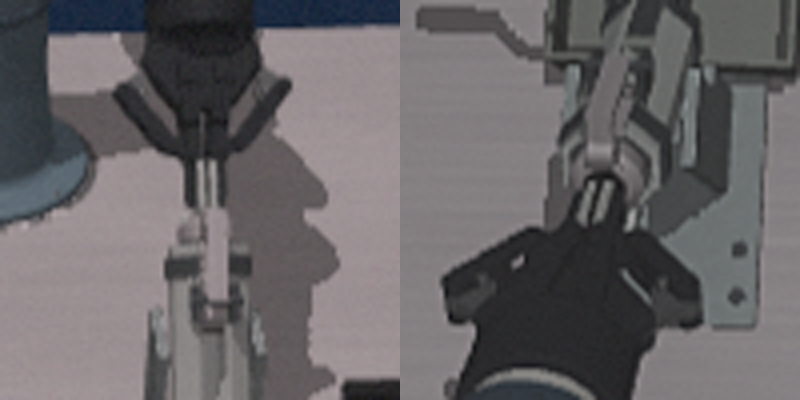

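>>> {"name": "carry_out", "arguments": {"rotation": [[0, 0, 0], [0, 0, 0], [0, 0, 0], [0, 0, 0], [0, 0, 0], [0, 0, 0]], "delta_pos": [[0, 0.004, 0], [0, 0.004, 0], [0, 0.003, 0], [0, 0.003, 0], [0, 0.003, 0], [0, 0, 0]], "hand": [1, 1, 1, 1, 1, 1]}}

```text
time: 17.92
position: [0.4483, 0.1391, 0.2477]
orientation: [-90.0, -39.8, 0.0]
force: [-0.6, -0.2, 0.1]
finger_gap: -0.0
```

Run:
```python
from h import *
tub()
look("s14",pt(.16),40)
```

```text
t 17.92 tube x -2.2 y 1.1 z 175.0 mm  F x -0.3 y -0.2 z 0.5  rv [ 0.  -0.   0.2] gap -0.000
```

View pics/s14.png

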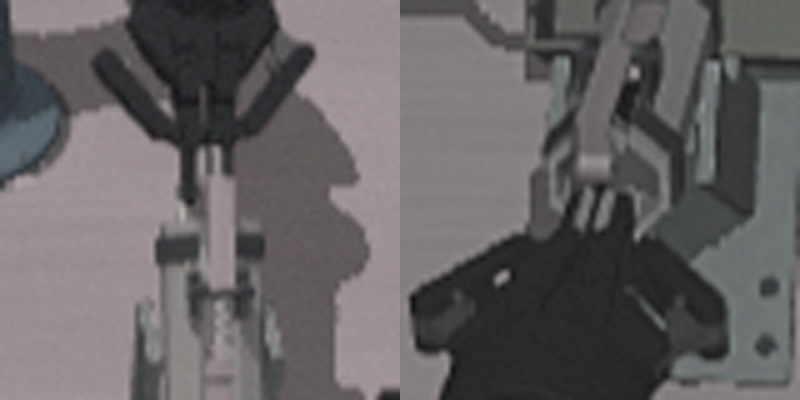

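>>> {"name": "carry_out", "arguments": {"rotation": [[0, 0, 0], [0, 0, 0], [0, 0, 0]], "delta_pos": [[0, -0.02, 0], [0, -0.03, 0], [0, -0.035, 0]], "hand": [0.8, 0.3, 0.3]}}

```text
time: 18.27
position: [0.3925, 0.1386, 0.3127]
orientation: [-90.1, -39.6, 0.0]
force: [-0.5, 0.7, 0.5]
finger_gap: 0.416
```

Run:
```python
from h import *
tub()
look("s15",pt(.1),45,[pt(.04,.018),pt(.08,.018)])
plan([.446,-.3213,.19],DOWN(0),16)
```

```text
t 18.27 tube x -3.2 y 0.6 z 260.7 mm  F x -0.0 y 0.7 z 0.7  rv [-0.1 -0.   0.4] gap 0.416
rot/row [-0.01  0.    2.52]
shifts [[-0.0027, 0.0082, -0.0289], [-0.0024, 0.0083, -0.0289], [-0.002, 0.0084, -0.0289], [-0.0016, 0.0085, -0.0289], [-0.0012, 0.0085, -0.0288], [-0.0009, 0.0086, -0.0288], [-0.0005, 0.0086, -0.0288], [-0.0001, 0.0086, -0.0288], [0.0003, 0.0086, -0.0288], [0.0007, 0.0086, -0.0288], [0.001, 0.0086, -0.0288], [0.0014, 0.0086, -0.0288], [0.0018, 0.0085, -0.0288], [0.0022, 0.0084, -0.0288], [0.0025, 0.0083, -0.0288], [0.0029, 0.0082, -0.0288]]
```

View pics/s15.png

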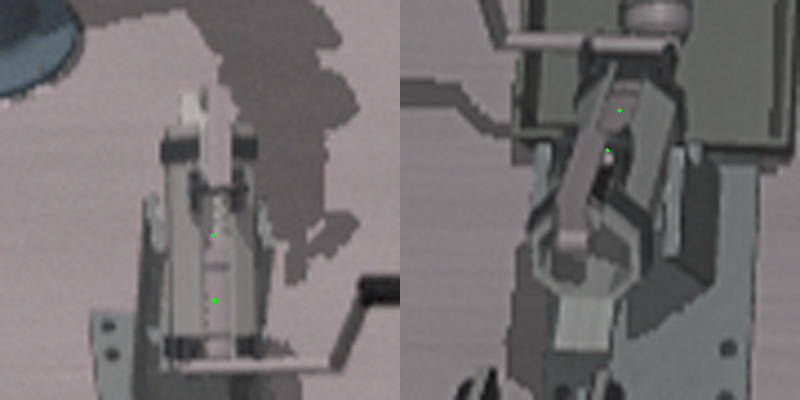

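>>> {"name": "carry_out", "arguments": {"rotation": [[0, 0, 2.52], [0, 0, 2.52], [0, 0, 2.52], [0, 0, 2.52], [0, 0, 2.52], [0, 0, 2.52], [0, 0, 2.52], [0, 0, 2.52]], "delta_pos": [[-0.0027, 0.0082, -0.0289], [-0.0024, 0.0083, -0.0289], [-0.002, 0.0084, -0.0289], [-0.0016, 0.0085, -0.0289], [-0.0012, 0.0085, -0.0288], [-0.0009, 0.0086, -0.0288], [-0.0005, 0.0086, -0.0288], [-0.0001, 0.0086, -0.0288]], "hand": [0.3, 0.3, 0.3, 0.3, 0.3, 0.3, 0.3, 0.3]}}

```text
time: 19.03
position: [0.4193, -0.0936, 0.2489]
orientation: [-90.0, -19.6, -0.0]
force: [0.8, 1.4, 0.2]
finger_gap: 0.702
```

>>> {"name": "carry_out", "arguments": {"rotation": [[0, 0, 2.52], [0, 0, 2.52], [0, 0, 2.52], [0, 0, 2.52], [0, 0, 2.52], [0, 0, 2.52], [0, 0, 2.52], [0, 0, 2.52]], "delta_pos": [[0.0003, 0.0086, -0.0288], [0.0007, 0.0086, -0.0288], [0.001, 0.0086, -0.0288], [0.0014, 0.0086, -0.0288], [0.0018, 0.0085, -0.0288], [0.0022, 0.0084, -0.0288], [0.0025, 0.0083, -0.0288], [0.0029, 0.0082, -0.0288]], "hand": [0.3, 0.3, 0.3, 0.3, 0.3, 0.3, 0.3, 0.3]}}

```text
time: 19.7
position: [0.445, -0.3238, 0.1836]
orientation: [-90.0, 0.6, 0.0]
force: [0.7, -0.2, 0.8]
finger_gap: 0.696
```

>>> {"name": "carry_out", "arguments": {"rotation": [[0, 0, 0], [0, 0, 0]], "delta_pos": [[0, 0, 0], [0, 0, 0]], "hand": [0.3, 0.3]}}

```text
time: 19.87
position: [0.445, -0.323, 0.1826]
orientation: [-89.9, 0.6, -0.1]
force: [-0.0, 0.2, -0.8]
finger_gap: 0.701
```

Run:
```python
from h import *
st()
T=get_obs()["position"];R=Rcur()
look("s16",[.446,-.3213,.1],60,[[.4456,-.3211,.08],T+R.apply([0,.02,.03]),T+R.apply([0,.02,-.03])])
for c in("scene","top"):print(c,[(round(d["p"],2),np.round(d["position"],4).tolist()) for d in tip_of("sleeve_b_mid",c)])
plan([.4462,-.3213,.0765],DOWN(0),5)
```

```text
t 19.87 p [ 0.445  -0.323   0.1826] o [-89.9   0.6  -0.1] F [-0.   0.2 -0.8] gap 0.701 q [-42.  21.  -7.  63.  -0. -42.]
scene [(0.76, [0.4427, -0.3202, 0.0429]), (0.75, [0.3648, -0.3042, 0.0422]), (0.53, [0.46, -0.415, 0.0399])]
top [(0.63, [0.3655, -0.3022, 0.0369]), (0.61, [0.4441, -0.3186, 0.0405]), (0.47, [0.4794, 0.1383, 0.2575])]
rot/row [ 0.    0.02 -0.09]
shifts [[0.0005, 0.0218, -0.0001], [0.0004, 0.0218, -0.0001], [0.0004, 0.0218, -0.0001], [0.0004, 0.0218, -0.0001], [0.0003, 0.0218, -0.0001]]
```

View pics/s16.png

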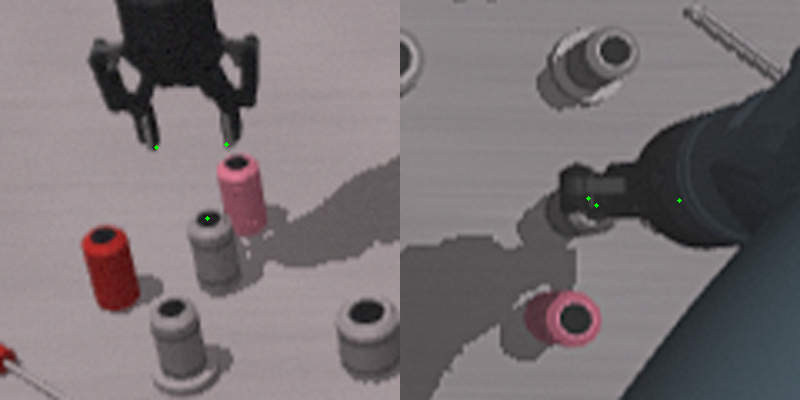

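>>> {"name": "carry_out", "arguments": {"rotation": [[0, 0, -0.3], [0, 0, -0.3], [0, 0, 0], [0, 0, 0], [0, 0, 0], [0, 0, 0], [0, 0, 0]], "delta_pos": [[0.001, 0.0213, 0.001], [0, 0.0213, 0.001], [0, 0.0213, 0], [0, 0.0213, 0], [0, 0.0213, 0], [0, 0, 0], [0, 0, 0]], "hand": [0.3, 0.3, 0.3, 0.3, 0.3, 0.3, 0.3]}}

```text
time: 20.65
position: [0.4448, -0.3184, 0.0785]
orientation: [-89.9, -0.1, 0.1]
force: [0.5, -0.2, -0.1]
finger_gap: 0.704
```

>>> {"name": "carry_out", "arguments": {"rotation": [[0, 0, 0], [0, 0, 0], [0, 0, 0], [0, 0, 0], [0, 0, 0]], "delta_pos": [[0, 0, 0], [0, 0, 0], [0, 0, 0], [0, 0, 0], [0, 0, 0]], "hand": [1, 1, 1, 1, 1]}}

```text
time: 21.07
position: [0.4471, -0.3209, 0.0809]
orientation: [-90.1, -0.3, 0.0]
force: [-0.9, 1.4, 7.1]
finger_gap: 0.436
```

>>> {"name": "carry_out", "arguments": {"rotation": [[0, 0, 0], [0, 0, 0], [0, 0, 0], [0, 0, 0], [0, 0, 0], [0, 0, 0]], "delta_pos": [[0, -0.01, 0], [0, -0.02, 0], [0, -0.02, 0], [0, -0.025, 0], [0, -0.025, 0], [0, 0, 0]], "hand": [1, 1, 1, 1, 1, 1]}}

```text
time: 21.57
position: [0.4479, -0.3221, 0.1846]
orientation: [-90.4, -0.5, 0.0]
force: [-0.2, -0.5, -1.4]
finger_gap: 0.445
```

Run:
```python
from h import *
st()
look("s17",[.446,-.3213,.12],60)
plan(pt(.275,-.001)+[0,.0012,0],Rin,20)
```

```text
t 21.57 p [ 0.4479 -0.3221  0.1846] o [-90.4  -0.5   0. ] F [-0.2 -0.5 -1.4] gap 0.445 q [-42.  20.  -8.  61.   0. -42.]
rot/row [ 0.01  0.   -1.99]
shifts [[-0.003, -0.0073, 0.023], [-0.0028, -0.0074, 0.023], [-0.0025, -0.0075, 0.023], [-0.0022, -0.0076, 0.023], [-0.002, -0.0077, 0.023], [-0.0017, -0.0077, 0.023], [-0.0015, -0.0078, 0.023], [-0.0012, -0.0078, 0.023], [-0.0009, -0.0078, 0.023], [-0.0006, -0.0079, 0.023], [-0.0004, -0.0079, 0.023], [-0.0001, -0.0079, 0.023], [0.0002, -0.0079, 0.023], [0.0004, -0.0079, 0.023], [0.0007, -0.0079, 0.023], [0.001, -0.0078, 0.023], [0.0013, -0.0078, 0.023], [0.0015, -0.0077, 0.023], [0.0018, -0.0077, 0.023], [0.0021, -0.0076, 0.023]]
```

View pics/s17.png

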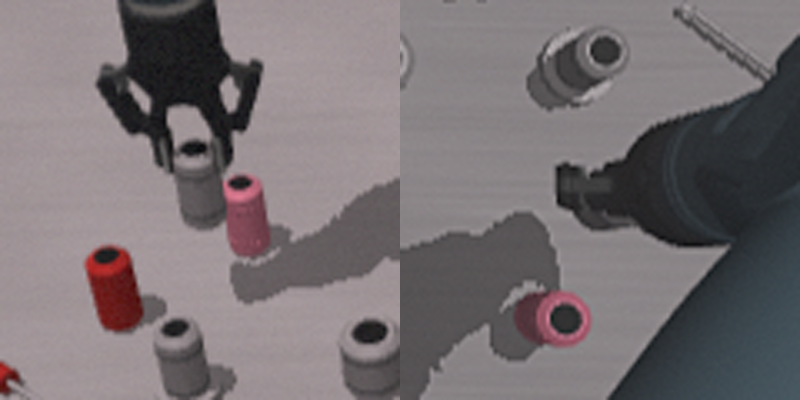

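>>> {"name": "carry_out", "arguments": {"rotation": [[0, 0, -2], [0, 0, -2], [0, 0, -2], [0, 0, -2], [0, 0, -2], [0, 0, -2], [0, 0, -2], [0, 0, -2]], "delta_pos": [[-0.003, -0.0073, 0.023], [-0.0028, -0.0074, 0.023], [-0.0025, -0.0075, 0.023], [-0.0022, -0.0076, 0.023], [-0.002, -0.0077, 0.023], [-0.0017, -0.0077, 0.023], [-0.0015, -0.0078, 0.023], [-0.0012, -0.0078, 0.023]], "hand": [1, 1, 1, 1, 1, 1, 1, 1]}}

```text
time: 22.33
position: [0.4194, -0.1343, 0.2353]
orientation: [-89.9, -16.0, -0.0]
force: [-0.1, 0.4, -1.6]
finger_gap: 0.439
```

>>> {"name": "carry_out", "arguments": {"rotation": [[0, 0, -2], [0, 0, -2], [0, 0, -2], [0, 0, -2], [0, 0, -2], [0, 0, -2], [0, 0, -2], [0, 0, -2]], "delta_pos": [[-0.0009, -0.0078, 0.023], [-0.0006, -0.0079, 0.023], [-0.0004, -0.0079, 0.023], [-0.0001, -0.0079, 0.023], [0.0002, -0.0079, 0.023], [0.0004, -0.0079, 0.023], [0.0007, -0.0079, 0.023], [0.001, -0.0078, 0.023]], "hand": [1, 1, 1, 1, 1, 1, 1, 1]}}

```text
time: 23.0
position: [0.3945, 0.0488, 0.2932]
orientation: [-90.0, -32.0, -0.1]
force: [0.3, 0.8, -2.0]
finger_gap: 0.44
```

>>> {"name": "carry_out", "arguments": {"rotation": [[0, 0, -2], [0, 0, -2], [0, 0, -2], [0, 0, -2], [0, 0, 0], [0, 0, 0]], "delta_pos": [[0.0013, -0.0078, 0.023], [0.0015, -0.0077, 0.023], [0.0018, -0.0077, 0.023], [0.0021, -0.0076, 0.023], [0, 0, 0], [0, 0, 0]], "hand": [1, 1, 1, 1, 1, 1]}}

```text
time: 23.5
position: [0.3822, 0.1415, 0.3219]
orientation: [-90.1, -39.9, 0.4]
force: [0.1, 0.2, -2.5]
finger_gap: 0.442
```

Run:
```python
from h import *
tub()
look("s18",pt(.19),55)
```

```text
t 23.50 tube x -5.1 y 3.5 z 274.4 mm  F x -1.5 y 0.2 z -2.0  rv [ 0.2 -0.3  0.1] gap 0.442
```

View pics/s18.png

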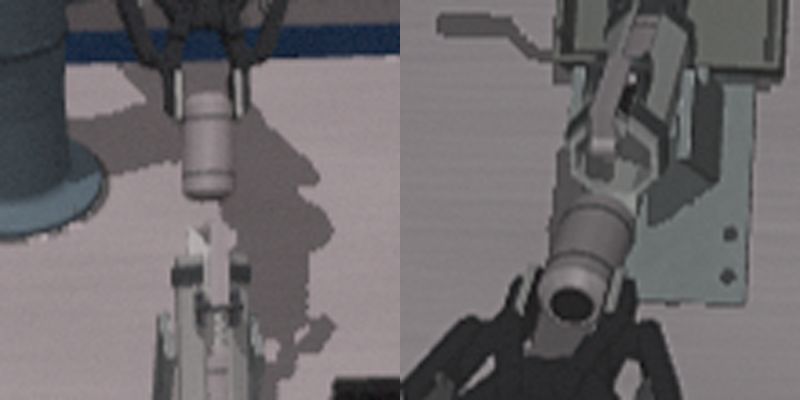

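>>> {"name": "carry_out", "arguments": {"rotation": [[0, 0, 0], [0, 0, 0], [0, 0, 0], [0, 0, 0], [0, 0, 0], [0, 0, 0], [0, 0, 0]], "delta_pos": [[0.002, 0.004, -0.001], [0.002, 0.004, -0.001], [0, 0.005, 0], [0, 0.005, 0], [0, 0.005, 0], [0, 0.005, 0], [0, 0.005, 0]], "hand": [1, 1, 1, 1, 1, 1, 1]}}

```text
time: 24.18
position: [0.4079, 0.1378, 0.2999]
orientation: [-90.0, -40.0, 0.0]
force: [-4.0, 0.3, -2.6]
finger_gap: 0.437
```

Run:
```python
from h import *
tub()
look("s19",pt(.18),50)
```

```text
t 24.18 tube x 0.4 y -0.2 z 241.0 mm  F x -4.8 y 0.3 z 0.6  rv [ 0. -0.  0.] gap 0.437
```

View pics/s19.png

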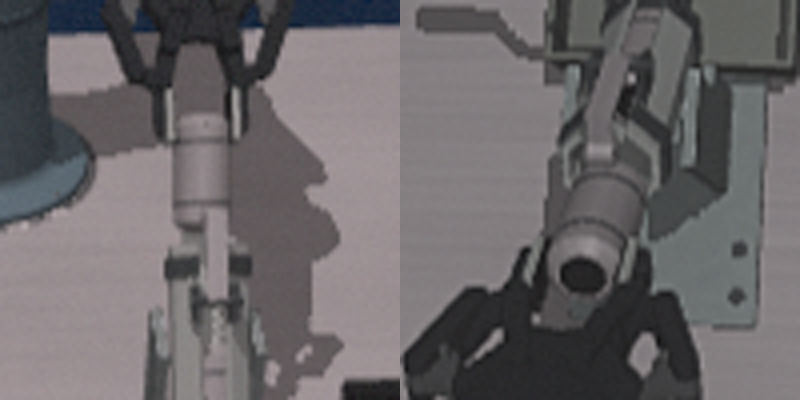

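>>> {"name": "carry_out", "arguments": {"rotation": [[0, 0, 0], [0, 0, 0], [0, 0, 0], [0, 0, 0], [0, 0, 0]], "delta_pos": [[0, 0.004, 0.001], [0, 0.004, 0.0005], [0, 0.004, 0], [0, 0.004, 0], [0, 0.004, 0]], "hand": [1, 1, 1, 1, 1]}}

```text
time: 24.7
position: [0.4214, 0.1396, 0.2858]
orientation: [-90.0, -40.1, 0.0]
force: [-4.2, 0.0, -2.1]
finger_gap: 0.444
```

>>> {"name": "carry_out", "arguments": {"rotation": [[0, 0, 0], [0, 0, 0], [0, 0, 0], [0, 0, 0], [0, 0, 0]], "delta_pos": [[-0.001, 0.004, 0], [0, 0.004, 0], [0, 0.004, 0], [0, 0.004, 0], [0, 0.004, 0]], "hand": [1, 1, 1, 1, 1]}}

```text
time: 25.12
position: [0.4337, 0.1395, 0.2699]
orientation: [-90.0, -40.1, 0.0]
force: [-3.4, 0.5, -2.4]
finger_gap: 0.439
```

Run:
```python
from h import *
tub()
look("s20",pt(.18),50)
```

```text
t 25.12 tube x 0.9 y 1.5 z 201.5 mm  F x -4.1 y 0.5 z 0.4  rv [ 0.  -0.  -0.1] gap 0.439
```

View pics/s20.png

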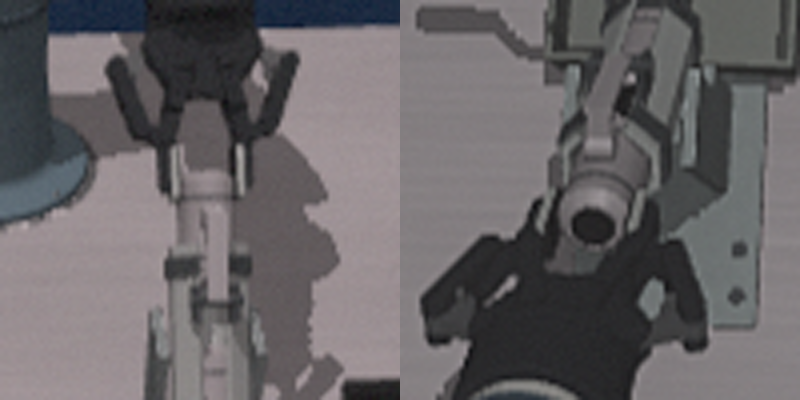

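>>> {"name": "carry_out", "arguments": {"rotation": [[0, 0, 0], [0, 0, 0], [0, 0, 0], [0, 0, 0], [0, 0, 0]], "delta_pos": [[-0.001, 0.004, 0], [0, 0.004, 0], [0, 0.004, 0], [0, 0.004, 0], [0, 0.004, 0]], "hand": [1, 1, 1, 1, 1]}}

```text
time: 25.63
position: [0.4458, 0.1395, 0.254]
orientation: [-90.0, -40.1, 0.0]
force: [-3.1, -0.5, -3.1]
finger_gap: 0.441
```

>>> {"name": "carry_out", "arguments": {"rotation": [[0, 0, 0], [0, 0, 0], [0, 0, 0], [0, 0, 0], [0, 0, 0], [0, 0, 0]], "delta_pos": [[0, 0, 0], [0, 0, 0], [0, 0, 0], [0, -0.02, 0], [0, -0.02, 0], [-0.001, -0.02, 0]], "hand": [0.3, 0.3, 0.3, 0.3, 0.3, 0.8]}}

```text
time: 26.13
position: [0.4066, 0.1395, 0.3017]
orientation: [-89.9, -40.3, -0.0]
force: [0.2, -0.3, 0.3]
finger_gap: 0.573
```

>>> {"name": "carry_out", "arguments": {"rotation": [[0, 0, 0], [0, 0, 0], [0, 0, 0], [0, 0, 0], [0, 0, 0], [0, 0, 0]], "delta_pos": [[0, 0, 0], [0, 0, 0], [0, 0, 0], [0, 0.01, 0], [0, 0.01, 0], [0, 0.01, 0]], "hand": [1, 1, 1, 1, 1, 1]}}

```text
time: 26.63
position: [0.4259, 0.1393, 0.2754]
orientation: [-90.0, -40.1, 0.0]
force: [-0.8, -0.2, -0.0]
finger_gap: -0.002
```

Run:
```python
from h import *
tub()
look("s21",pt(.18),50)
```

```text
t 26.63 tube x -1.5 y 1.3 z 210.6 mm  F x -0.7 y -0.2 z 0.5  rv [-0.  -0.  -0.1] gap -0.002
```

View pics/s21.png

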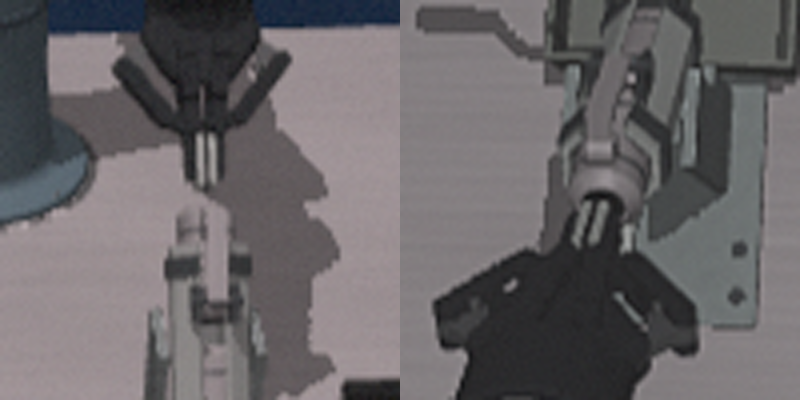

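>>> {"name": "carry_out", "arguments": {"rotation": [[0, 0, 0], [0, 0, 0], [0, 0, 0], [0, 0, 0], [0, 0, 0], [0, 0, 0]], "delta_pos": [[-0.001, 0.003, 0], [0, 0.003, 0], [0, 0.003, 0], [0, 0.003, 0], [0, 0.003, 0], [0, 0.003, 0]], "hand": [1, 1, 1, 1, 1, 1]}}

```text
time: 27.23
position: [0.4369, 0.1397, 0.2628]
orientation: [-90.0, -40.2, 0.0]
force: [0.2, -0.2, 1.2]
finger_gap: 0.002
```

Run:
```python
from h import *
tub()
look("s22",pt(.16),45)
```

```text
t 27.23 tube x -1.2 y 1.7 z 193.9 mm  F x 0.9 y -0.2 z 0.8  rv [ 0.  -0.  -0.2] gap 0.002
```

View pics/s22.png

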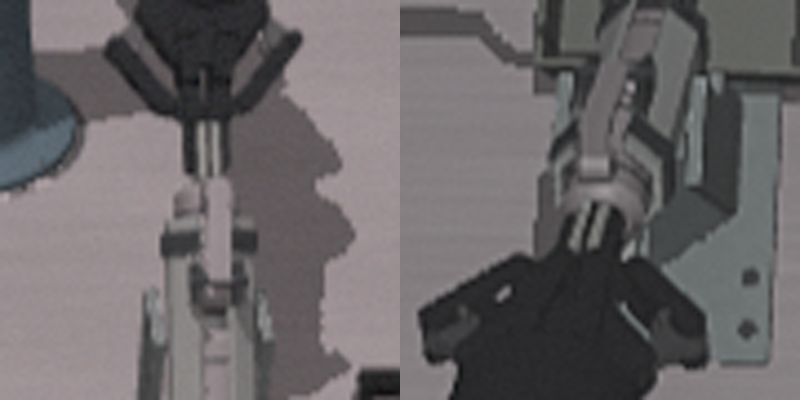

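>>> {"name": "carry_out", "arguments": {"rotation": [[0, 0, 0], [0, 0, 0], [0, 0, 0], [0, 0, 0], [0, 0, 0]], "delta_pos": [[-0.0005, 0.002, 0], [-0.0005, 0.002, 0], [0, 0.002, 0], [0, 0.002, 0], [0, 0, 0]], "hand": [1, 1, 1, 1, 1]}}

```text
time: 27.75
position: [0.4406, 0.1394, 0.2549]
orientation: [-90.0, -40.1, 0.0]
force: [0.5, -0.4, 0.2]
finger_gap: 0.002
```

Run:
```python
from h import *
tub()
look("s23",pt(.16),40)
```

```text
t 27.75 tube x -3.5 y 1.4 z 185.5 mm  F x 0.5 y -0.4 z -0.1  rv [ 0.  -0.  -0.1] gap 0.002
```

View pics/s23.png

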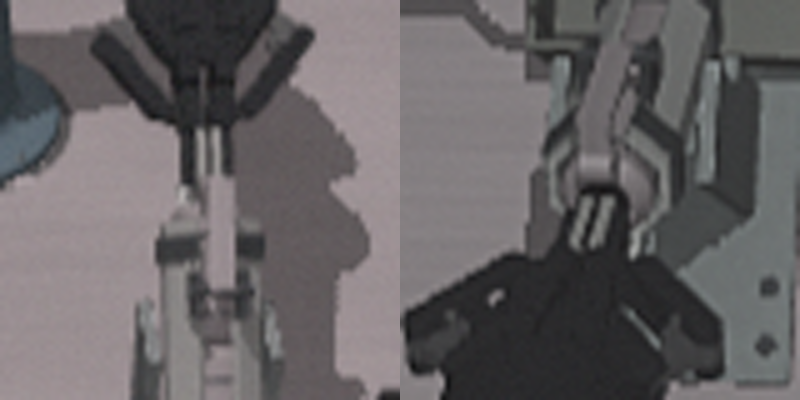

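>>> {"name": "carry_out", "arguments": {"rotation": [[0, 0, 0], [0, 0, 0], [0, 0, 0], [0, 0, 0]], "delta_pos": [[0, 0.0015, 0], [0, 0.0015, 0], [0, 0.001, 0], [0, 0, 0]], "hand": [1, 1, 1, 1]}}

```text
time: 28.18
position: [0.4433, 0.1395, 0.2522]
orientation: [-90.0, -40.1, 0.0]
force: [-1.0, 1.1, -0.9]
finger_gap: 0.001
```

Run:
```python
from h import *
tub()
look("s24",pt(.12),40)
```

```text
t 28.18 tube x -3.2 y 1.5 z 181.7 mm  F x -1.4 y 1.1 z -0.1  rv [ 0.  -0.  -0.1] gap 0.001
```

View pics/s24.png

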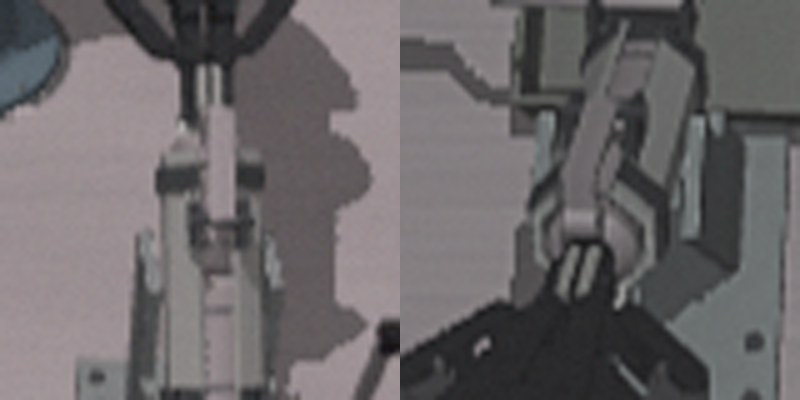

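>>> {"name": "carry_out", "arguments": {"rotation": [[0, 0, 0], [0, 0, 0], [0, 0, 0], [0, 0, 0]], "delta_pos": [[0, 0.0015, 0], [0, 0.0015, 0], [0, 0.001, 0], [0, 0, 0]], "hand": [1, 1, 1, 1]}}

```text
time: 28.62
position: [0.4457, 0.14, 0.2505]
orientation: [-89.9, -40.2, 0.1]
force: [-16.2, 0.1, 13.8]
finger_gap: 0.002
```

Run:
```python
from h import *
tub()
look("s25",pt(.12),40,[pt(.08,.02)])
```

```text
t 28.62 tube x -2.4 y 2.0 z 178.9 mm  F x -3.6 y 0.1 z 21.0  rv [ 0.1 -0.  -0.2] gap 0.002
```

View pics/s25.png

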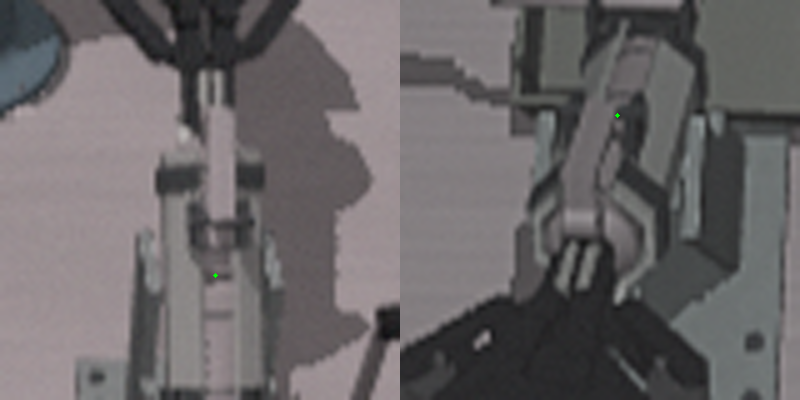

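>>> {"name": "carry_out", "arguments": {"rotation": [[0, 0, 0], [0, 0, 0], [0, 0, 0], [0, 0, 0], [0, 0, 0], [0, 0, 0]], "delta_pos": [[0, -0.005, 0], [0, -0.02, 0], [0, -0.035, 0], [0, -0.035, 0], [0, -0.03, 0], [0, 0, 0]], "hand": [1, 1, 1, 1, 1, 1]}}

```text
time: 29.22
position: [0.3651, 0.1403, 0.3512]
orientation: [-89.8, -40.6, -0.0]
force: [1.6, 0.4, 0.0]
finger_gap: -0.003
```

Run:
```python
from h import *
tub()
look("s26",pt(.12),40)
im=[cv2.imread("pics/s26.png"),cv2.imread("pics/s15.png")]
for c in("scene","top"):print(c,[(round(d["p"],2),np.round(d["position"],4).tolist()) for l in("catch_nose","sleeve_b_mid") for d in tip_of(l,c)])
for s in(0.04,.12):print(pt(s))
```

```text
t 29.22 tube x 0.7 y 2.3 z 307.8 mm  F x 1.3 y 0.4 z -1.0  rv [ 0.2  0.  -0.6] gap -0.003
scene [(0.64, [0.4689, 0.1383, 0.2567]), (0.87, [0.4611, -0.4148, 0.0385]), (0.67, [0.365, -0.3042, 0.0423]), (0.44, [0.4841, 0.1391, 0.2071])]
top [(0.67, [0.4768, 0.1387, 0.2543]), (0.8, [0.463, -0.4084, 0.0406]), (0.61, [0.3643, -0.3065, 0.0336]), (0.59, [0.4859, 0.1381, 0.2059]), (0.41, [0.463, 0.1373, 0.2245])]
[0.53525641 0.138      0.1443562 ]
[0.4838334  0.138      0.20563976]
```

View pics/s26.png

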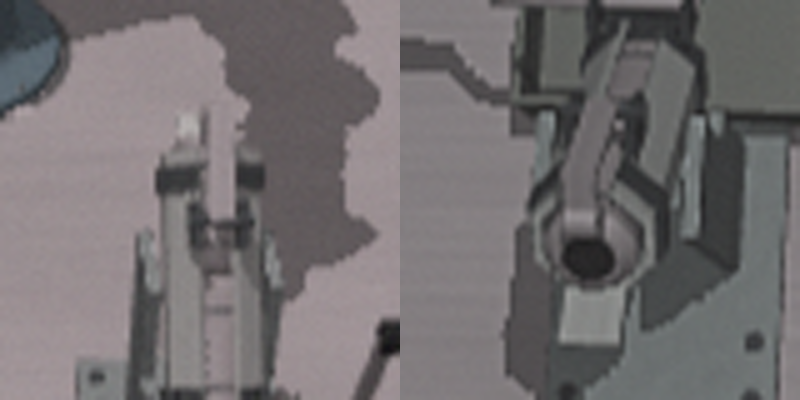

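Run:
```python
from h import *
look("s27",pt(.18),50)
b=cv2.imread("pics/s27.png");a=cv2.imread("pics/s12.png")
K=[]
for c in("scene","top"):
    im=cv2.imread(f"pics/{c}0.png");u,v=proj(c,pt(.18))[0].astype(int)
    K.append(cv2.resize(im[v-50:v+50,u-50:u+50],(400,400),interpolation=cv2.INTER_CUBIC))
s=np.hstack(K)
cr=lambda m:np.hstack([cv2.resize(m[170:330,140:280],(280,320)),cv2.resize(m[60:220,540:680],(280,320))])
o=np.hstack([np.hstack([cr(x)[:,i*280:(i+1)*280] for x in(s,a,b)]) for i in(0,)])
o2=np.hstack([cr(x)[:,280:] for x in(s,a,b)])
cv2.imwrite("pics/cmp.png",cv2.resize(np.vstack([o,o2]),(780,594)))
```

```text
(no output)
```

View pics/cmp.png

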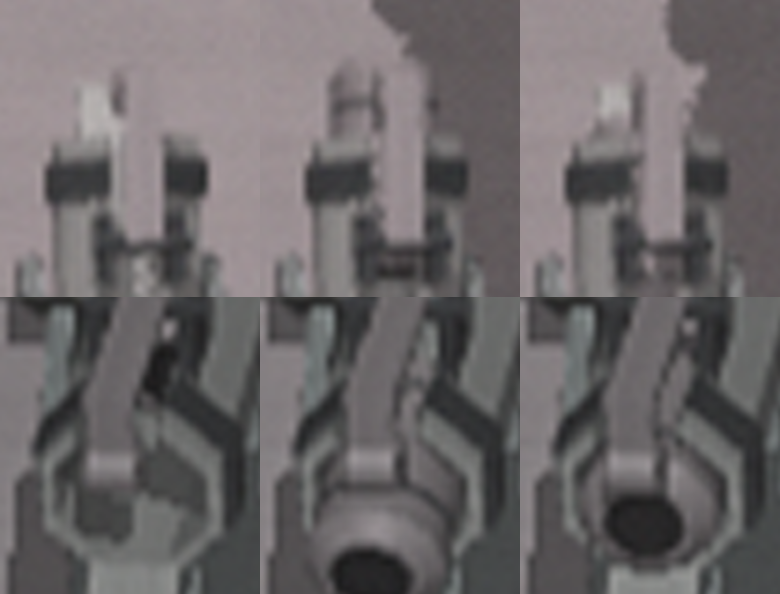

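Run:
```python
from h import *
st()
a=read_camera("scene");b=read_camera("top")
print([(round(d["p"],2),np.round(d["position"],4).tolist()) for c in("scene","top") for d in tip_of("lever_grip",c)[:1]])
d0=cv2.imread("pics/top0.png");im=np.hstack([cv2.resize(x[:,:,::-1],(400,300)) for x in(a,b)])
df=np.hstack([cv2.resize(cv2.absdiff(x[:,:,::-1],cv2.imread(f"pics/{c}0.png"))*2,(400,300)) for x,c in((a,"scene"),(b,"top"))])
cv2.imwrite("pics/fin.png",np.vstack([im,df]))
```

```text
t 29.62 p [0.3651 0.1391 0.3432] o [-90.1 -40.    0. ] F [-0.8 -0.1  0.4] gap -0.001 q [ 22. -31. -44.  39. -14.  17.]
[(0.6, [0.6288, 0.2314, 0.2295]), (0.98, [0.6293, 0.2345, 0.2276])]
```

View pics/fin.png

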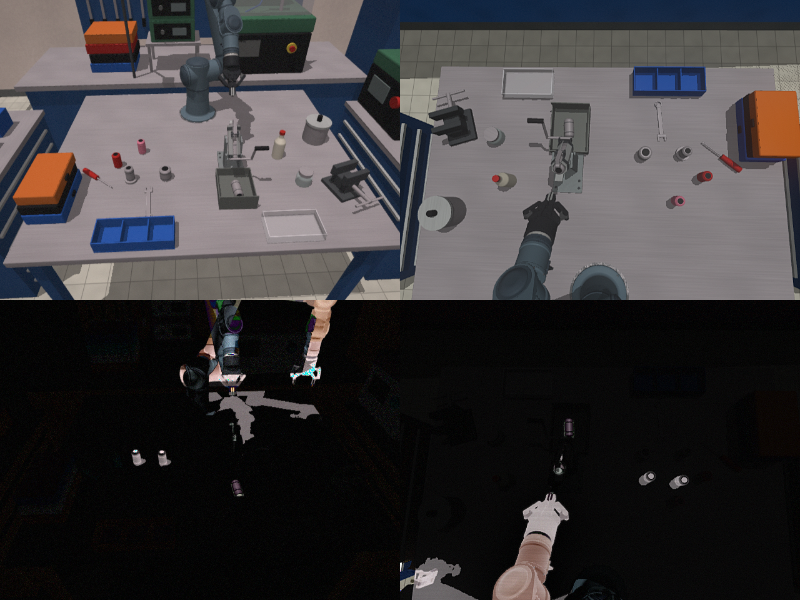

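Only the two fresh sleeves, the worn sleeve and the arm show up in the difference from the start. The lever is back at rest and the bystanders haven't moved.

```bash
python3 -c "
from station import *
print(hand_in())"
```

```text
the job is handed in; nothing more can be done
None
```

The job is done and handed in at about 30 s of robot time.

- **Worn sleeve:** I pulled the lever over with the bar held loosely between the fingers. The sleeve dropped into the tray, and I followed the lever back until the gate was shut.
- **Fresh sleeves:** I put both grey sleeves in at the mouth and let them go. Each hung under the catch as expected, so I pushed each one on with the closed fingers.

**Last checks:**
- **Second sleeve:** the networks in both cameras put its middle about 120 mm up the bore, which is home.
- **Catch:** in the scene camera the nose is back at its starting height. The top camera was too coarse to show a difference.
- **Gate:** the lever is at its rest position, so I take the gate to be shut.
- **Rest of the bench:** compared with the start pictures, only the three sleeves and the arm have moved. The gripper is clear of everything.

**One thing went past plan:** the final push reached about 21 N, more than the 15 N the gate is stated to hold. I backed off at once, and the later pictures show the lever at rest and both sleeves still in the tube.

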